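# Strip moulded shells off their cores and gauge the tall one

### The job

Most of the moulded shells are still stuck on their metal cores: slide every core you find fully home into a bay of the stripper rack and draw the shell straight up off it, so that the cores stay behind standing under the rack's lips. Only when every core is bare, gauge the tall shell: with it standing on the bed of the bench gauge, slide the jaw shut on it until the spring anvil is pressed in about halfway, then slide the jaw fully back open. Leave all the shells standing upright on the sheet of the stacking paddle, and do not disturb the other things on the worktop.

Things in the scene. Friction and masses are not known exactly. Their poses are not given: they have to be found in the camera images.
- shell_tall: Moulded white cylindrical shell, closed at the top and open at the bottom, outside diameter 42 mm, inside 34 mm, 105 mm high, about 90 g. Origin: centre of its open lower rim; z points up to the closed top (a round sprue nub stands 2.5 mm proud of it). The one tall shell; starts over core_tall, its rim resting on the core's flange.
- shell_b: Moulded white cylindrical shell, closed at the top and open at the bottom, outside diameter 42 mm, inside 34 mm, 80 mm high, about 90 g. Origin: centre of its open lower rim; z points up to the closed top (a round sprue nub stands 2.5 mm proud of it). A short shell; starts over core_b, its rim on the flange, or, if core_b is absent, alone on the worktop, already stripped.
- shell_c: Moulded white cylindrical shell, closed at the top and open at the bottom, outside diameter 42 mm, inside 34 mm, 80 mm high, about 90 g. Origin: centre of its open lower rim; z points up to the closed top (a round sprue nub stands 2.5 mm proud of it). A short shell; starts over core_c, its rim on the flange, or, if core_c is absent, alone on the worktop, already stripped.
- core_tall: Metal core, 280 g: flange 60 mm across, 8 mm thick; body 30 mm across, top 62 mm above the underside. Two spring pins at its sides, 38 mm up, press on the shell, so a shell lifted in the open drags its core along (roughly 6 to 13 N parts them). Origin: centre of the underside; z up. Starts on the worktop in shell_tall.
- core_b: Metal core, 280 g: flange 60 mm across, 8 mm thick; body 30 mm across, top 62 mm above the underside. Two spring pins at its sides, 38 mm up, press on the shell, so a shell lifted in the open drags its core along (roughly 6 to 13 N parts them). Origin: centre of the underside; z up. Starts on the worktop in shell_b; None if absent.
- core_c: Metal core, 280 g: flange 60 mm across, 8 mm thick; body 30 mm across, top 62 mm above the underside. Two spring pins at its sides, 38 mm up, press on the shell, so a shell lifted in the open drags its core along (roughly 6 to 13 N parts them). Origin: centre of the underside; z up. Starts on the worktop in shell_c; None if absent.
- rack: Fixed stripper rack, 17 mm high: 3 bays 70 mm apart, open to the robot. Origin: worktop, middle bay; x into the bays, y left, z up. Bay: channel 64 mm wide, no floor (flange slides on the worktop); at both sides lips overhang from 12 to 17 mm up, slot between them 48 mm wide, so flanges are caught below and shells pass between. Rails run from x = -33 to +32 mm, where a stop bar stands.
- bay_1 (a point): Centre of a core that is fully home in the rack's right-hand bay (rack y = -70 mm), on the worktop; axes as the rack's.
- bay_2 (a point): The same for the middle bay.
- bay_3 (a point): The same for the left-hand bay (rack y = +70 mm).
- paddle: Loose stacking paddle lying flat, 170 g: steel sheet 144 x 104 x 2 mm with a wooden grip bar 18 mm high across its near end. Origin: underside, centre of the whole 157 mm length; x from the grip to the free end, z up. Free sheet: x = -55 to +78 mm, y = -52 to +52 mm; upper face 2 mm above the origin.
- gauge: Bench gauge, fixed to the worktop: a bed 230 mm long (x), 70 mm wide, 10 mm thick, with a head at its far end that carries a spring anvil, and a sliding jaw at its near end. Origin: underside, centre of the bed; x points from the jaw to the anvil along the slide, y across it, z up.
- jaw (a joint): Position of the sliding jaw in m, 0 (fully open) to 0.075; grows as the jaw slides towards the anvil. It takes about 5 N to slide and stays where it is left. The gap between jaw and anvil is 95 mm minus the jaw's position plus the anvil's. Starts between 0 and 0.015.
- anvil (a joint): How far the spring anvil is pressed in, in m, 0 to 0.010 (about 0.35 N per mm).
- jaw_post (a point): Top centre of the upright grip post on the jaw, a 20 x 20 mm square bar whose sides are parallel to the gauge's x and y, rising from 23 to 80 mm above the worktop, 55 mm behind the jaw's face. Gripping or pushing it slides the jaw. Axes as the gauge's.
- jaw_face (a point): Middle of the jaw's measuring face, at bed level: a flat plate 60 mm wide reaching 50 mm above the worktop. Axes as the gauge's.
- anvil_face (a point): Middle of the anvil's measuring face, at bed level: a flat plate 46 mm wide, from 15 to 49 mm above the worktop. Axes as the gauge's.
- jig_block: Bystander: drilled steel block 45 x 70 x 35 mm high, beside the foot of the tall fixed column that rises between rack and gauge (the column fills world x = 0.60 to 0.74, y = -0.045 to 0.085 m at its foot and reaches far above the arm: go round it on the near side). Origin: centre of underside.
- tin: Bystander: round tin with lid, 75 mm in diameter, 50 mm high. Origin: centre of underside.

How it is judged:
By the outcome, as a careful person would: the job done as asked, in the order asked, and still so for the second after the job is handed in, with the robot touching nothing.
Of core_b, core_c only 1 to 2 are there at a start; the rules pass over those that are not, and their reading is None.
At some moment in a run one of paddle, core_tall, core_b, core_c may be knocked a few centimetres aside while the robot is not near it.
It also fails if it takes over 208 s, if anything falls off the work surface, if the arm or the gripper's body presses on something with over 40 N, if the wrist force passes 120 N, or if a joint passes its speed limit or range.

### The arm

A 6-joint arm with a two-finger parallel gripper is mounted at the origin on a cart in front of the work surface, level with it; the furniture and walls round the work are solid. World frame = base frame: x ahead of the robot, y to its left, z up, the work surface at z = 0. Lengths are in mm, angles in rad, forces in N, time in s.
With the tool pointing down it reaches from about 400 to 925 mm from the base axis. Payload 12.5 kg.
Tool frame: the origin (TCP) lies where the fingers leave the gripper's body, on its centre line; the fingertips stand 78 mm ahead of it and the grasp point (between the pads) lies 59 mm ahead of it; z points along the fingers, y is the direction in which the jaws open and shut (so a half turn about z gives the same grasp; the last joint's range is limited). The gripper opens to 95 mm and grips with 3 to 60 N. Pads are 20 mm wide; open, the fingers measure 119 mm over their backs; the gripper's body (75 mm by 180 mm) begins 59 mm behind the grasp point.
Start: joints at [1.019, 0.491, 1.559, -0, 1.092, -0.106], TCP at [269.47, 563.936, 292.261] pointing down, gripper open.
Joint ranges: [-3.1, 3.1], [-0.84, 2.19], [0.05, 2.79], [-1.13, 4.28], [0.06, 2.93], [-2.69, 2.69]. Speed limits (rad/s): [2.22, 2.22, 2.79, 3.14, 3.14, 3.14].

### API

Orientations are given as [roll, pitch, yaw] about the fixed x, y, z axes, in that order (R = Rz(yaw) Ry(pitch) Rx(roll)).
In Python, from cell import env, viewer, ticket, search_frame gives the robot as it stands.
- The arm moves only by the shell command python3 -m inch 'ROWS'. ROWS is a JSON object of lists of equal length, an entry for each row: "hand": the opening, from 0 (shut) to 1 (fully open); "delta_pos": the shift along the tool's x, y, z in cm, a list of three; "turn": the turn about the tool's z in rad. A call has 1 to 20 rows; each row shifts and turns the commanded pose from where the row before left it, along the tool's axes as they then stand; what a row does not reach is not made up. A row lasts 1/10 s, in which the tool goes at most 50 mm and 8.59 degrees, less where a joint would pass 70% of its speed; a pose out of reach is approached as far as the arm can. A call is refused whole if a number of a shift passes 5 or a number of a turn 0.15, either way. A call with a gripper value outside its range is refused whole. The fingers move at their own pace and stop on an object; the grip force is fixed at half the most. Time passes only in rows, so rows that do not move let the fingers close. It gives the time, the measured TCP pose, the force and the opening at its end, in the units of the state.
- env.state(): the state, without advancing time (a new reading comes with each control period).
- viewer.read_camera(name): name is "scene" or "side" or "wrist"; returns (picture, depth): 400x640x3 uint8, blue, green, red; 400x640 float32, mm along the optical axis (not along the pixel's ray), 0 where there is no reading.
- viewer.get_calibration(name): a dict with "fx", "fy", "cx", "cy" (pixels), "k1" (the pictures are not rectified: a ray, as slopes to the right and down, at radius r is drawn at 1 + k1 r^2 times it, then the intrinsics apply), "T" (4x4, takes a point from camera to world coordinates). Camera axes: x right, y down, z forward; pixel columns grow to the right and rows downward; lengths in mm; the calibration is good to about 2 mm. A picture is of the moment at which its call begins: read the wrist's pose just before it. get_calibration takes no time and is no camera call; for the wrist camera it gives the pose at the moment of the call.
- ticket.job_done(): hands the job in, once; it reports no verdict.
Trained networks look in the newest picture that a camera, given by its name, has taken for a name from the list of things; names that differ only in an ending like _2 or _b are one class to them, and where a whole thing is asked for, a point or a joint stands for the part that bears it (a point fixed in the world has none). Each returns a list of dicts, best first, with "p" (0 to 1); they miss things now and then, are a little off and sometimes report something else, mostly with a low value. They report only what shows in the picture. A call takes as long as a camera call.
- search_frame(camera, label): "centre" ([column, row] in pixels, amid what is visible of it).
The state is a dict: "t": time; "joints": joint angles; "qvel": joint speeds; "tau": joint torques, N m; "eef_pos": TCP position; "tcp_rot": TCP orientation; "ft_force": force on the tool from outside, world axes, zero at the start; "moment": the same for the moment, N m; "opening": opening from 0.0 (shut) to 1.0 (fully open).
Only numpy, scipy, OpenCV 4.12 (cv2) and the standard library are available. Lean on these libraries where they do the work, as an engineer would, in place of code of your own. Each camera call takes 0.05 s, during which the arm holds its last target.

## Working session

There is one attempt and no reset: what is moved stays moved. The work goes in short steps, Python scripts to look and compute and a shell command to move; the robot and the scene stay as the last step left them, time stands still between calls to the robot, and variables do not carry over. Pictures are saved under pics/ and viewed, and the job is handed in when it is done.

```bash
ls; mkdir -p pics
cat > h.py <<'E'
import numpy as np, cv2
from cell import env, viewer, ticket, search_frame
def shot(name,fn):
    s=env.state(); im,d=viewer.read_camera(name); im=np.array(im); 
    c=viewer.get_calibration(name)
    cv2.imwrite('pics/'+fn+'.png',im); np.savez('pics/'+fn+'.npz',im=im,d=d,T=np.array(c['T']),k=np.array([c['fx'],c['fy'],c['cx'],c['cy'],c['k1']]))
    return im,d,c
def world(d,c):
    h,w=d.shape
    u,v=np.meshgrid(np.arange(w),np.arange(h))
    xd=(u-c['cx'])/c['fx'];yd=(v-c['cy'])/c['fy'];x,y=xd.copy(),yd.copy()
    for _ in range(8):
        r=x*x+y*y; x=xd/(1+c['k1']*r); y=yd/(1+c['k1']*r)
    P=np.stack([x*d,y*d,d],-1)@np.array(c['T'])[:3,:3].T+np.array(c['T'])[:3,3]
    P[d<=0]=np.nan
    return P
E
python3 - <<'E'
from h import *
for n in ['scene','side','wrist']:
    im,d,c=shot(n,n+'0'); print(n,c['T'])
print(env.state())
E
```

```text
pics
scene [[-8.73665571e-01 -4.27881706e-01  2.31572267e-01  2.87649042e+02]
 [-4.86491324e-01  7.62539368e-01 -4.26450352e-01  4.44804688e+02]
 [ 5.88733403e-03 -4.85232890e-01 -8.74365131e-01  1.16020822e+03]
 [ 0.00000000e+00  0.00000000e+00  0.00000000e+00  1.00000000e+00]]
side [[-9.77187568e-01 -7.31543652e-02  1.99381283e-01  2.53890837e+02]
 [-2.12281651e-01  3.64732677e-01 -9.06590632e-01  1.26700406e+03]
 [-6.39980688e-03 -9.28234083e-01 -3.71941567e-01  6.16142459e+02]
 [ 0.00000000e+00  0.00000000e+00  0.00000000e+00  1.00000000e+00]]
wrist [[ 4.30087136e-01  8.74960133e-01  2.22418124e-01  2.08429462e+02]
 [ 9.02787256e-01 -4.16700241e-01 -1.06471028e-01  5.94127689e+02]
 [-4.76219307e-04  2.46588067e-01 -9.69120270e-01  3.84568264e+02]
 [ 0.00000000e+00  0.00000000e+00  0.00000000e+00  1.00000000e+00]]
{'t': 0.15, 'joints': array([ 1.01939074e+00,  4.91414618e-01,  1.55928697e+00, -4.68973928e-05,
        1.09172132e+00, -1.05621156e-01]), 'qvel': array([ 0.00073112, -0.00144071, -0.00089897,  0.0008562 ,  0.00071194,
       -0.00091209]), 'tau': array([ 1.80965857e-03, -6.12904429e+01, -2.58276147e+01,  6.92617055e-02,
        4.73737554e-02, -9.99239569e-05]), 'eef_pos': array([269.42030806, 563.82824711, 291.80773485]), 'tcp_rot': array([-3.14076264e+00, -4.61616960e-05,  2.69582983e+00]), 'ft_force': array([0.62792549, 0.40001987, 0.51416905]), 'moment': array([ 0.03584896, -0.00930267,  0.03263963]), 'opening': 1.0006742184087847}
```

View pics/scene0.png

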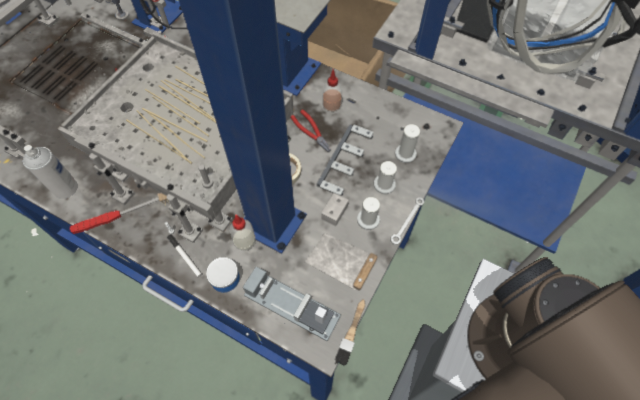

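View pics/side0.png

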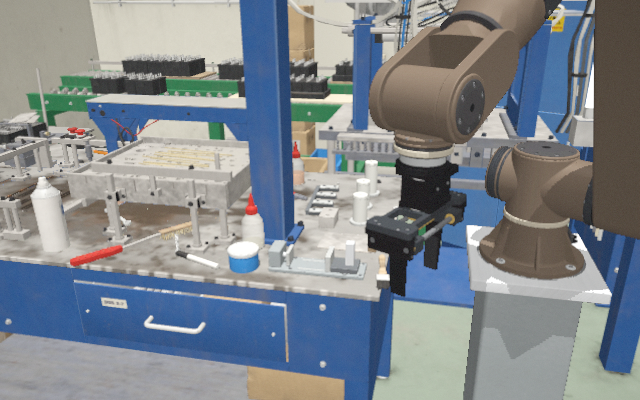

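View pics/wrist0.png

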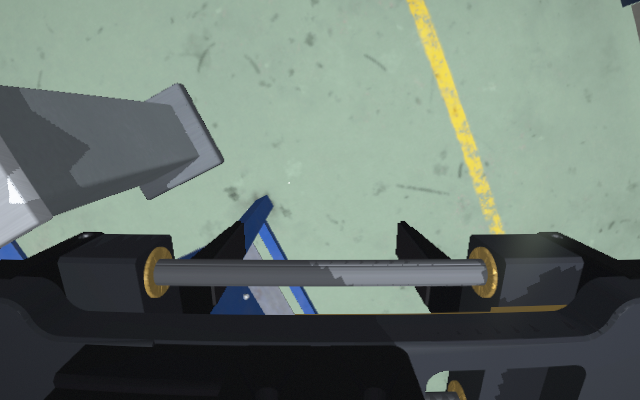

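```bash
cat > ortho.py <<'E'
from h import *
import sys
fn,x0,x1,y0,y1=sys.argv[1],*map(float,sys.argv[2:6])
f=np.load('pics/%s.npz'%fn); k=f['k']; c=dict(fx=k[0],fy=k[1],cx=k[2],cy=k[3],k1=k[4],T=f['T'])
P=world(f['d'],c); im=f['im']
m=(P[...,0]>x0)&(P[...,0]<x1)&(P[...,1]>y0)&(P[...,1]<y1)
vs,us=np.where(m); a,b,e,g=us.min(),us.max(),vs.min(),vs.max()
cr=im[e:g+1,a:b+1]; s=min(800/cr.shape[1],600/cr.shape[0]); cv2.imwrite('pics/%s_crop.png'%fn,cv2.resize(cr,None,fx=s,fy=s,interpolation=cv2.INTER_CUBIC)); print('crop origin',a,e,'scale',s)
E
python3 ortho.py scene0 380 1000 -350 420
python3 - <<'E'
from h import *
f=np.load('pics/scene0.npz');k=f['k'];c=dict(fx=k[0],fy=k[1],cx=k[2],cy=k[3],k1=k[4],T=f['T']);P=world(f['d'],c)
for lab in ['shell_tall','shell_b','core_tall','core_b','rack','paddle','gauge','jaw_post','jaw','anvil','jaw_face','jig_block','tin']:
    viewer.read_camera('scene')
    for r in search_frame('scene',lab)[:4]:
        u,v=np.round(r['centre']).astype(int)
        print(lab,round(r['p'],2),[u,v],P[v,u].round())
E
```

```text
crop origin 109 0 scale 1.5
shell_tall 0.57 [np.int64(405), np.int64(141)] [ 459. -334.   81.]
shell_b 0.75 [np.int64(386), np.int64(176)] [ 457. -210.   78.]
shell_b 0.73 [np.int64(337), np.int64(165)] [ 600. -210.   22.]
shell_b 0.57 [np.int64(370), np.int64(212)] [445. -92.  85.]
core_tall 0.72 [np.int64(402), np.int64(157)] [ 456. -333.    7.]
core_tall 0.71 [np.int64(383), np.int64(192)] [ 453. -204.    6.]
core_b 0.48 [np.int64(365), np.int64(226)] [450. -88.   7.]
rack 0.87 [np.int64(340), np.int64(153)] [ 617. -263.    0.]
paddle 0.64 [np.int64(343), np.int64(260)] [457.  22.   1.]
gauge 0.73 [np.int64(291), np.int64(303)] [513. 183.   9.]
jaw_post 0.88 [np.int64(312), np.int64(318)] [449. 193.  24.]
jaw 0.63 [np.int64(312), np.int64(315)] [453. 186.  22.]
anvil 0.7 [np.int64(264), np.int64(287)] [581. 190.  49.]
jaw_face 0.94 [np.int64(311), np.int64(314)] [457. 185.  19.]
jig_block 0.69 [np.int64(332), np.int64(211)] [541. -73.  32.]
tin 0.59 [np.int64(224), np.int64(274)] [682. 210.  49.]
tin 0.37 [np.int64(264), np.int64(288)] [580. 192.  49.]
```

Run:
```python
import cv2
im=cv2.imread('pics/scene0.png')
cv2.imwrite('pics/c1.png',cv2.resize(im[100:370,220:460],None,fx=2.2,fy=2.2,interpolation=cv2.INTER_CUBIC))
```

```text
(no output)
```

View pics/c1.png

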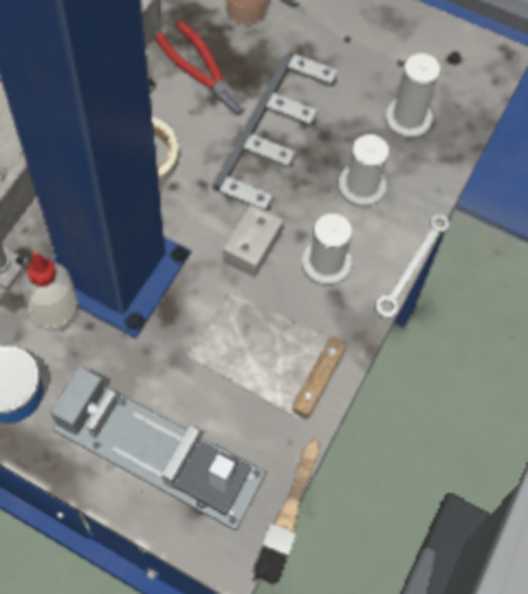

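Run:
```python
from h import *
f=np.load('pics/scene0.npz');k=f['k'];c=dict(fx=k[0],fy=k[1],cx=k[2],cy=k[3],k1=k[4],T=f['T']);P=world(f['d'],c);im=f['im']
X,Y,Z=P[...,0],P[...,1],P[...,2]
def fit(name,m):
    q=P[m]; print(name,len(q),'med z',np.median(q[:,2]).round(1))
    r=cv2.minAreaRect(q[:,:2].astype(np.float32)); print('  rect',[np.round(a,1) for a in r],'mean',q[:,:2].mean(0).round(1))
for n,(x,y,zl,zh) in dict(tall=(459,-334,106,130),b=(457,-210,82,100),c=(445,-92,82,100)).items():
    fit(n,(abs(X-x)<45)&(abs(Y-y)<45)&(Z>zl)&(Z<zh))
m=(X>540)&(X<720)&(Y>-420)&(Y<-90)&(Z>13)&(Z<24); fit('rack',m)
vs,us=np.where(m);
print(np.c_[X[m],Y[m],Z[m]][::25].round())
fit('post',(abs(X-445)<40)&(abs(Y-190)<40)&(Z>65)&(Z<95))
fit('jawtop',(abs(X-480)<40)&(abs(Y-190)<50)&(Z>40)&(Z<56))
fit('headtop',(abs(X-595)<70)&(abs(Y-190)<60)&(Z>40)&(Z<90))
fit('bed',(abs(X-515)<150)&(abs(Y-190)<60)&(Z>7)&(Z<13))
fit('gripbar',(abs(X-390)<70)&(abs(Y-10)<80)&(Z>12)&(Z<25))
fit('jig',(abs(X-550)<50)&(abs(Y+80)<50)&(Z>28)&(Z<40))
fit('tin',(abs(X-682)<60)&(abs(Y-210)<60)&(Z>44)&(Z<56))
fit('table',(abs(X-520)<20)&(abs(Y+150)<20))
```

```text
tall 191 med z 113.1
  rect [array([ 454.9, -351.7]), array([43. , 41.7]), np.float64(15.1)] mean [ 453.8 -349.6]
b 179 med z 87.1
  rect [array([ 461.4, -228.7]), array([42.7, 39.5]), np.float64(89.5)] mean [ 461.5 -227.3]
c 200 med z 87.4
  rect [array([ 453.1, -110.4]), array([37.9, 42.2]), np.float64(27.6)] mean [ 452.3 -109.5]
rack 1021 med z 16.8
  rect [array([ 635.1, -259.7]), array([173.3, 304.8]), np.float64(2.1)] mean [ 612.7 -238.4]
[[ 697. -410.   23.]
 [ 638. -356.   15.]
 [ 608. -361.   20.]
 [ 616. -351.   17.]
 [ 604. -354.   16.]
 [ 597. -352.   19.]
 [ 590. -350.   21.]
 [ 589. -350.   16.]
 [ 572. -355.   16.]
 [ 625. -318.   16.]
 [ 687. -275.   16.]
 [ 628. -294.   18.]
 [ 616. -282.   22.]
 [ 610. -278.   21.]
 [ 585. -291.   18.]
 [ 615. -269.   14.]
 [ 599. -270.   19.]
 [ 587. -278.   13.]
 [ 564. -281.   20.]
 [ 626. -236.   19.]
 [ 627. -225.   17.]
 [ 620. -218.   16.]
 [ 696. -160.   22.]
 [ 611. -208.   16.]
 [ 601. -207.   19.]
 [ 595. -208.   18.]
 [ 590. -210.   14.]
 [ 589. -203.   20.]
 [ 581. -206.   16.]
 [ 578. -205.   15.]
 [ 563. -207.   19.]

[... 393 characters left out ...]
np.float64(30.7)] mean [480.3 186.5]
headtop 520 med z 52.6
  rect [array([622.8, 190.5]), array([103. ,  63.2]), np.float64(14.5)] mean [612.9 192.1]
bed 1240 med z 9.8
  rect [array([514.7, 176.8]), array([303.5,  99. ]), np.float64(3.9)] mean [513.2 189.8]
gripbar 335 med z 17.2
  rect [array([394.9,  25.6]), array([99.2, 22.2]), np.float64(89.9)] mean [394.5  26. ]
jig 414 med z 34.5
  rect [array([541.5, -86.4]), array([46. , 74.4]), np.float64(0.6)] mean [540.7 -84.5]
tin 747 med z 48.4
  rect [array([672.2, 204.7]), array([110.4,  74.5]), np.float64(9.5)] mean [687.9 208. ]
table 172 med z -0.6
  rect [array([ 519.4, -149.8]), array([39.2, 39.8]), np.float64(1.1)] mean [ 518.6 -151. ]
```

```bash
python3 -m inch '{"hand":[1,1,1,1,1,1,1,1,1,1,1,1,1,1,1,1,1,1,1,1],"turn":[-0.149,-0.149,-0.148,0,0,0,0,0,0,0,0,0,0,0,0,0,0,0,0,0],"delta_pos":[[0,0,0],[0,0,0],[0,0,0],[-1.2,-3,0],[-1.2,-3,0],[-1.2,-3,0],[-1.2,-3,0],[-1.2,-3,0],[-1.2,-3,0],[-1.2,-3,0],[-1.2,-3,0],[-1.2,-3,0],[-1.2,-3,0],[-1.2,-3,0],[-1.2,-3,0],[-1.2,-3,0],[0,-3,0],[0,-3,0],[0,-3,0],[0,-3,0]]}'
```

```text
t: 3.45
eef_pos: [425.5, 52.8, 292.4]
tcp_rot: [3.142, 0.001, -3.141]
ft_force: [0.4, 0.9, 0.1]
opening: 0.998
```

```bash
python3 -m inch '{"hand":[1,1,1,1,1,1,1,1,1,1,1],"turn":[0,0,0,0,0,0,0,0,0,0,0],"delta_pos":[[0,-3,0],[0,-3,0],[0,-3,0],[0,-3,0],[0,-3,0],[0,-3,0],[0,-3,0],[0,-3,0],[0,-3,0],[0,-1,0],[0,0,0]]}'
python3 - <<'E'
from h import *
shot('wrist','w1'); print(env.state()['eef_pos'])
E
```

```text
t: 4.55
eef_pos: [425.5, -226.8, 292.1]
tcp_rot: [3.141, -0.0, 3.14]
ft_force: [0.1, 0.2, -0.9]
opening: 0.998
[ 425.44464515 -225.78608466  292.07239442]
```

View pics/w1.png

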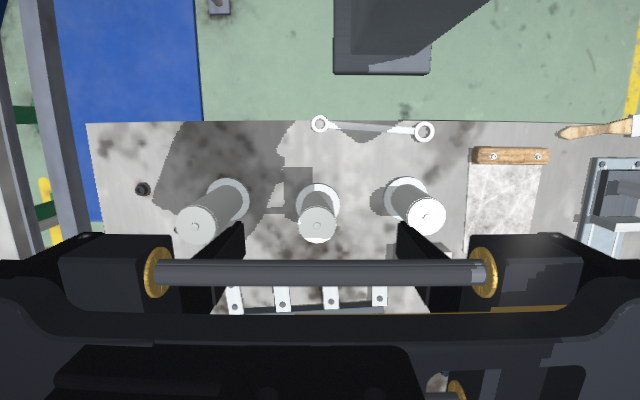

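```bash
cat > m.py <<'E'
from h import *
import sys
f=np.load('pics/%s.npz'%sys.argv[1]);k=f['k'];c=dict(fx=k[0],fy=k[1],cx=k[2],cy=k[3],k1=k[4],T=f['T']);P=world(f['d'],c);im=f['im']
X,Y,Z=P[...,0],P[...,1],P[...,2]
def fit(name,m):
    q=P[m]
    if len(q)<10: print(name,'none'); return
    r=cv2.minAreaRect(q[:,:2].astype(np.float32)); ce,rad=cv2.minEnclosingCircle(q[:,:2].astype(np.float32))
    print(name,len(q),'z',np.median(q[:,2]).round(1),'rect',[np.round(a,1) for a in r],'mean',q[:,:2].mean(0).round(1),'circ',np.round(ce,1),round(rad,1))
E
cat > m1.py <<'E'
from m import *
g=im.max(-1)
for n,(x,y,zl,zh) in dict(tall=(455,-350,106,114.5),b=(461,-228,82,89.5),c=(453,-110,82,89.5)).items():
    fit(n,(abs(X-x)<35)&(abs(Y-y)<35)&(Z>zl)&(Z<zh))
    fit(n+' flange',(abs(X-x)<45)&(abs(Y-y)<45)&(Z>5)&(Z<11))
for i in range(4):
    y=-140-70*i
    m=(X>550)&(X<660)&(abs(Y-y)<25)&(Z>13)&(Z<21)&(g>140); fit('rail%d'%i,m)
fit('table',(abs(X-510)<20)&(abs(Y+150)<20))
fit('gripbar',(abs(X-390)<70)&(abs(Y-10)<80)&(Z>12)&(Z<25))
E
python3 m1.py w1; echo; python3 m1.py scene0
```

```text
tall 1300 z 113.1 rect [array([ 454.3, -348.8]), array([40.8, 41.6]), np.float64(65.0)] mean [ 453.2 -347.9] circ [ 454.7 -349.2] 21.4
tall flange 550 z 8.2 rect [array([ 450.6, -344.1]), array([59.6, 46.5]), np.float64(36.1)] mean [ 447.1 -339.7] circ [ 454.7 -349.6] 30.3
b 1106 z 88.1 rect [array([ 462. , -228.4]), array([41.3, 41.4]), np.float64(1.7)] mean [ 461.1 -228.4] circ [ 462.3 -228.5] 21.2
b flange 508 z 8.3 rect [array([ 455.6, -228.6]), array([45.8, 57.9]), np.float64(0.5)] mean [ 450.  -228.1] circ [ 462.6 -228.6] 30.0
c 1065 z 88.2 rect [array([ 452.1, -110.1]), array([43. , 39.3]), np.float64(54.8)] mean [ 451.7 -112. ] circ [ 453.7 -111.2] 21.7
c flange 522 z 8.3 rect [array([ 449. , -116.3]), array([46.7, 59.8]), np.float64(48.3)] mean [ 444.9 -119.9] circ [ 453.3 -111.1] 30.2
rail0 379 z 17.3 rect [array([ 600.9, -146.5]), array([34.4, 44.7]), np.float64(89.2)] mean [ 600.6 -142.5] circ [ 601.5 -147.4] 27.0
rail1 351 z 17.3 rect [array([ 601.8, -203.8]), array([44.7, 33. ]), np.float64(4.0)] mean [ 599.  -209.4] circ [ 601.8 -204. ] 27.1
rail2 403 z 17.2 rect [arra
[... 1397 characters left out ...]
0.6 -141.8] circ [ 581.6 -145.1] 31.4
rail1 125 z 16.3 rect [array([ 585.3, -211.4]), array([62. , 21.6]), np.float64(5.8)] mean [ 584.8 -211.7] circ [ 585.7 -211.5] 31.4
rail2 118 z 16.8 rect [array([ 590.5, -281.5]), array([23.8, 62.5]), np.float64(89.6)] mean [ 588.6 -281.7] circ [ 590.8 -283.7] 32.3
rail3 117 z 17.1 rect [array([ 594.9, -353.4]), array([60.1, 26.4]), np.float64(5.6)] mean [ 594.3 -352.3] circ [ 595.  -351.8] 30.7
table 186 z -0.7 rect [array([ 509.9, -150. ]), array([39.5, 39.8]), np.float64(0.6)] mean [ 509.5 -150.4] circ [ 509.6 -151.7] 26.5
gripbar 335 z 17.2 rect [array([394.9,  25.6]), array([99.2, 22.2]), np.float64(89.9)] mean [394.5  26. ] circ [392.1  25.6] 49.6
```

```bash
python3 -m inch '{"hand":[1,1,1,1,1,1],"turn":[0,0,0,0,0,0],"delta_pos":[[-3,-0.4,0],[-3,-0.4,0],[-3,-0.4,0],[-3,-0.4,0],[-2,0,0],[0,0,0]]}'
python3 - <<'E'
from h import *
shot('wrist','w2'); print(env.state()['eef_pos'])
E
cat > rack.py <<'E'
from m import *
from scipy.optimize import least_squares
g=im.max(-1)
# score rack pose: rail-top mask vs model, table pts vs outside
for i in range(4):
    y=-140-70*i
    fit('rail%d'%i,(X>540)&(X<650)&(abs(Y-y)<25)&(Z>14)&(Z<20)&(g>140))
E
python3 rack.py w2
```

```text
t: 5.2
eef_pos: [567.3, -240.2, 291.7]
tcp_rot: [3.141, 0.0, -3.139]
ft_force: [-0.3, 0.8, 0.7]
opening: 1.002
[ 566.03995998 -240.32469161  291.69160563]
rail0 871 z 17.3 rect [array([ 586.3, -147.2]), array([32.8, 75.9]), np.float64(88.8)] mean [ 586.4 -144.5] circ [ 586.3 -148.8] 39.9
rail1 1014 z 17.3 rect [array([ 590.4, -211.2]), array([73.7, 49.5]), np.float64(2.7)] mean [ 594.2 -211.4] circ [ 593.4 -212.4] 41.2
rail2 926 z 17.2 rect [array([ 595.5, -282. ]), array([73.4, 49.9]), np.float64(3.2)] mean [ 599.1 -281.9] circ [ 598.6 -282. ] 40.8
rail3 644 z 17.2 rect [array([ 594.4, -352.2]), array([61.8, 21.9]), np.float64(3.9)] mean [ 592.9 -351.9] circ [ 594.5 -352.1] 32.1
```

View pics/w2.png

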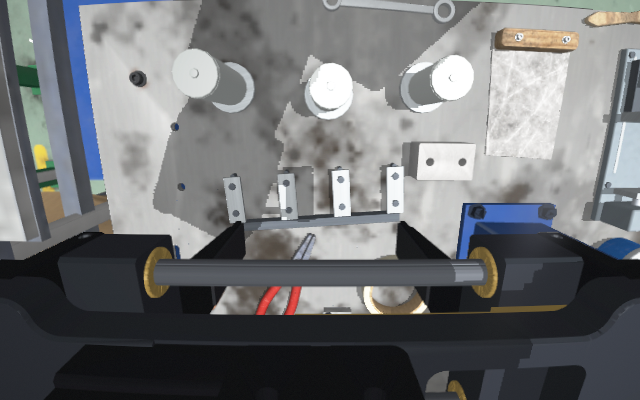

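```bash
cat > rack.py <<'E'
from m import *
q=P[(Z>14)&(Z<20)&(X>540)&(X<650)&(Y>-380)&(Y<-110)][:,:2]
o=np.array([590.,-246.5]);yaw=0.065
for it in range(6):
    R=np.array([[np.cos(yaw),-np.sin(yaw)],[np.sin(yaw),np.cos(yaw)]])
    L=(q-o)@R
    pts=[];tips=[]
    for yc in (-105,-35,35,105):
        for xs in range(-30,24,3):
            s=L[(abs(L[:,0]-xs)<1.5)&(abs(L[:,1]-yc)<18)]
            if len(s)>8: pts.append([xs,(s[:,1].min()+s[:,1].max())/2-yc,s[:,1].max()-s[:,1].min(),yc])
        t=L[(abs(L[:,1]-yc)<9)]; tips.append([yc,t[:,0].min()])
    pts=np.array(pts);tips=np.array(tips)
    a,b=np.polyfit(pts[:,0],pts[:,1],1); a2,b2=np.polyfit(tips[:,0],tips[:,1]+33,1)
    yaw+= (a*0.5-a2*0.5); o=o+R@np.array([b2,b])
print('o',o.round(1),'yaw',round(yaw,4),'a',a,a2,'w',np.median(pts[:,2]),tips.round(1).tolist())
for yc in (-105,-35,35,105): print(yc,pts[pts[:,3]==yc][:,1].mean().round(2))
bars=L[L[:,0]>20]; print('bar xmax',np.percentile(bars[:,0],99))
R=np.array([[np.cos(yaw),-np.sin(yaw)],[np.sin(yaw),np.cos(yaw)]])
for n,y in ((1,-70),(2,0),(3,70)): print('bay',n,(o+R@np.array([0,y])).round(1),'pre70',(o+R@np.array([-75,y])).round(1))
E
python3 rack.py w2; python3 rack.py scene0; python3 m1.py w2 | head -6
```

```text
o [ 589.  -247.1] yaw 0.0687 a -0.00039662954309486743 -0.00039662960104325023 w 21.009653596202117 [[-105.0, -33.0], [-35.0, -32.9], [35.0, -32.9], [105.0, -33.1]]
-105 0.24
-35 0.52
35 0.34
105 -1.09
bar xmax 40.86142667103127
bay 1 [ 593.8 -317. ] pre70 [ 518.9 -322.1]
bay 2 [ 589.  -247.1] pre70 [ 514.1 -252.3]
bay 3 [ 584.2 -177.3] pre70 [ 509.3 -182.4]
tall 1762 z 113.2 rect [array([ 454.2, -350.6]), array([41.7, 41.4]), np.float64(1.3)] mean [ 453.7 -349.3] circ [ 453.7 -350.7] 21.6
tall flange 656 z 8.3 rect [array([ 455.5, -344.9]), array([46.6, 59.1]), np.float64(68.9)] mean [ 457.5 -339.4] circ [ 453.3 -350.9] 30.2
b 1361 z 88.3 rect [array([ 461.9, -230.3]), array([40.3, 41.1]), np.float64(0.5)] mean [ 461.7 -230.3] circ [ 461.8 -229.8] 21.4
b flange 483 z 8.3 rect [array([ 469.9, -232.7]), array([58.7, 40.5]), np.float64(73.6)] mean [ 475.9 -234.1] circ [ 462.2 -230.2] 29.5
c 1432 z 88.3 rect [array([ 452.3, -112.9]), array([41.4, 41.9]), np.float64(63.1)] mean [ 452.8 -113.9] circ [ 452.6 -112.7] 21.5
c flange 674 z 8.3 rect [array([ 454.3, -118.5]), array([59.3, 46. ]), np.float64(20.6)] mean [ 455.8 -123.9] circ [ 452.2 -112.6] 29.9Traceback (most recent call last):
  File "rack.py", line 14, in <module>
    a,b=np.polyfit(pts[:,0],pts[:,1],1); a2,b2=np.polyfit(tips[:,0],tips[:,1]+33,1)
                   ~~~^^^^^
IndexError: too many indices for array: array is 1-dimensional, but 2 were indexed
```

```bash
python3 -m inch '{"hand":[1,1,1,1,1,1,1,1,1,1,1,1,1,1],"turn":[0,0,0,0,0,0,0,0,0,0,0,0,0,0],"delta_pos":[[2.5,0.25,0],[2.5,0.25,0],[2.5,0.25,0],[2.5,0.25,0],[0.4,0.1,0],[0,0,0],[0,0,3],[0,0,3],[0,0,3],[0,0,3],[0,0,2.5],[0,0,1.8],[0,0,1],[0,0,0]]}'
```

```text
t: 6.65
eef_pos: [461.8, -230.8, 118.2]
tcp_rot: [3.141, -0.001, -3.141]
ft_force: [-0.1, -1.1, 0.4]
opening: 1.003
```

```bash
python3 -m inch '{"hand":[0.6,0.45,0.3,0,0,0,0,0],"turn":[0,0,0,0,0,0,0,0],"delta_pos":[[0,0,0],[0,0,0],[0,0,0],[0,0,0],[0,0,0],[0,0,0],[0,0,0],[0,0,0]]}'
python3 - <<'E'
from h import *
shot('wrist','w3'); print(env.state()['eef_pos'],env.state()['ft_force'],env.state()['opening'])
E
python3 m1.py w3; python3 rack.py w3
```

```text
t: 7.45
eef_pos: [461.7, -231.0, 119.3]
tcp_rot: [3.142, 0.0, -3.141]
ft_force: [0.8, 1.3, 0.5]
opening: 0.456
[ 461.69543762 -230.99904958  119.26633797] [0.41100148 0.34397612 1.18239303] 0.4566017845336114
tall 1316 z 112.8 rect [array([ 438.7, -347.6]), array([10.9, 23.8]), np.float64(2.2)] mean [ 437.9 -347. ] circ [ 441.3 -347.5] 12.1
tall flange 1654 z 8.2 rect [array([ 450.6, -345.5]), array([57.3, 47.2]), np.float64(28.4)] mean [ 445.4 -339. ] circ [ 453.9 -350.3] 30.3
b 3750 z 88.1 rect [array([ 460.9, -233.9]), array([59.6, 42.1]), np.float64(69.8)] mean [ 459.3 -230.5] circ [ 452.5 -230.5] 31.8
b flange 1511 z 8.3 rect [array([ 453.7, -230.1]), array([42. , 59.1]), np.float64(2.3)] mean [ 447.3 -229.8] circ [ 461.9 -229.8] 29.6
c 2011 z 87.9 rect [array([ 443.5, -113.5]), array([22.5, 43.3]), np.float64(6.5)] mean [ 441.4 -115.3] circ [ 451.4 -112.6] 21.6
c flange 1670 z 8.2 rect [array([ 449.8, -117.9]), array([47.2, 57.3]), np.float64(63.1)] mean [ 444.2 -123.5] circ [ 453.2 -112.5] 30.1
rail0 none
rail1 none
rail2 none
rail3 none
table 108 z 122.7 rect [array([ 492.9, -156. ]), array([2.2, 5.8]), np.float64(87.4)] mean [ 492.3 -156.2] circ [ 492.9 -156.2] 2.9
gripbar 974 z 17.4 rect [array([395. , -15.2]), array([22.5, 27.9]), np.float64(2.2)] mean [395.2 -18.6] circ [396.1 -13.9] 16.2Traceback (most recent call last):
  File "rack.py", line 12, in <module>
    t=L[(abs(L[:,1]-yc)<9)]; tips.append([yc,t[:,0].min()])
                                             ~~~~~~~~~~^^
    return umr_minimum(a, axis, None, out, keepdims, initial, where)
ValueError: zero-size array to reduction operation minimum which has no identity
```

View pics/w3.png

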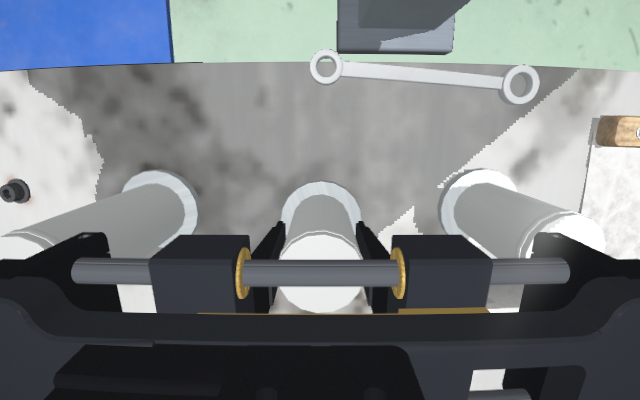

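```bash
python3 -m inch '{"hand":[0,0,0,0,0,0,0,0,0,0,0],"turn":[0,0,0,0,0,0,0,0,0,0,0],"delta_pos":[[0,0,-0.2],[0,0,0],[-1,-0.45,0],[-1,-0.45,0],[-1,-0.45,0],[-1,-0.45,0],[-0.6,-0.2,0],[-0.6,-0.2,0],[0,0,0],[0,0,0],[0,0,0]]}'
python3 - <<'E'
from h import *
shot('scene','s1'); shot('side','d1');shot('wrist','w4')
s=env.state();print(s['eef_pos'],s['ft_force'])
import cv2
im=cv2.imread('pics/s1.png');cv2.imwrite('pics/s1c.png',cv2.resize(im[90:250,300:460],None,fx=3.5,fy=3.5,interpolation=cv2.INTER_CUBIC))
E
```

```text
t: 8.6
eef_pos: [513.3, -252.8, 121.2]
tcp_rot: [3.141, -0.0, -3.141]
ft_force: [0.2, 0.1, -4.4]
opening: 0.455
[ 513.44525979 -252.93697411  121.27503869] [ 0.67161669 -0.18470744 -3.81381622]
```

View pics/s1c.png

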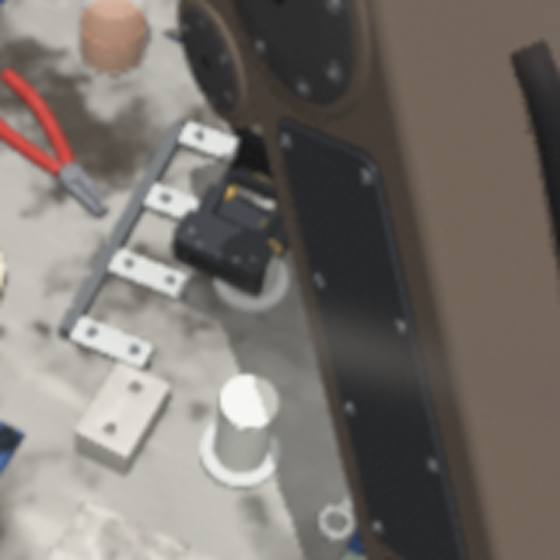

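View pics/w4.png

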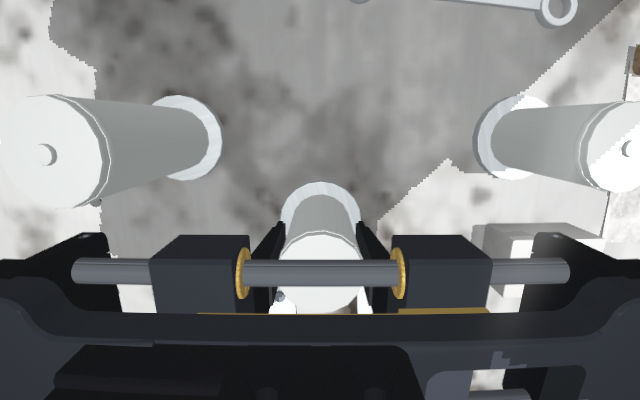

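```bash
python3 -m inch '{"hand":[0,0,0,0,0],"turn":[0,0,0,0,0],"delta_pos":[[-1,0.07,0],[-1,0.07,0],[-1,0.07,0],[0,0,0],[0,0,0]]}'; python3 -m inch '{"hand":[0,0,0,0,0],"turn":[0,0,0,0,0],"delta_pos":[[-0.8,0.055,0],[-0.8,0.055,0],[-0.8,0.055,0],[0,0,0],[0,0,0]]}'
```

```text
t: 9.25
eef_pos: [543.8, -250.6, 120.9]
tcp_rot: [3.141, -0.0, -3.141]
ft_force: [-0.1, 0.3, -3.7]
opening: 0.456
t: 9.75
eef_pos: [567.7, -249.1, 121.0]
tcp_rot: [3.141, -0.0, -3.141]
ft_force: [-0.1, 0.2, -4.7]
opening: 0.457
```

```bash
python3 -m inch '{"hand":[0,0,0,0],"turn":[0,0,0,0],"delta_pos":[[-0.7,0.05,0],[-0.7,0.05,0],[-0.6,0.04,0],[0,0,0]]}'; for i in 1; do python3 -m inch '{"hand":[0,0,0],"turn":[0,0,0],"delta_pos":[[-0.1,0.01,0],[-0.1,0,0],[0,0,0]]}'; done
```

```text
t: 10.15
eef_pos: [588.3, -247.8, 121.1]
tcp_rot: [-3.142, 0.0, -3.141]
ft_force: [0.6, 0.2, -4.3]
opening: 0.459
t: 10.45
eef_pos: [589.4, -247.7, 121.2]
tcp_rot: [3.141, -0.001, -3.141]
ft_force: [-1.4, -0.7, -2.8]
opening: 0.455
```

```bash
python3 -m inch '{"hand":[0,0,0],"turn":[0,0,0],"delta_pos":[[-0.1,0.01,0],[-0.1,0,0],[0,0,0]]}';python3 -m inch '{"hand":[0,0],"turn":[0,0],"delta_pos":[[-0.1,0.01,0],[0,0,0]]}'
```

```text
t: 10.75
eef_pos: [591.0, -247.7, 121.2]
tcp_rot: [3.141, -0.002, -3.141]
ft_force: [-5.2, 0.3, -0.2]
opening: 0.456
t: 10.95
eef_pos: [591.6, -247.5, 121.1]
tcp_rot: [3.141, -0.003, -3.141]
ft_force: [-7.5, -1.8, 0.5]
opening: 0.455
```

```bash
python3 -m inch '{"hand":[0,0,0,0,0,0,0],"turn":[0,0,0,0,0,0,0],"delta_pos":[[0.1,0,0],[0,0,-0.2],[0,0,-0.2],[0,0,-0.3],[0,0,-0.3],[0,0,-0.3],[0,0,0]]}';python3 -m inch '{"hand":[0,0,0,0,0,0,0,0,0],"turn":[0,0,0,0,0,0,0,0,0],"delta_pos":[[0,0,-0.5],[0,0,-0.5],[0,0,-1],[0,0,-1.5],[0,0,-1.5],[0,0,-1.5],[0,0,-1.5],[0,0,0],[0,0,0]]}'
```

```text
t: 11.65
eef_pos: [591.8, -247.6, 135.0]
tcp_rot: [-3.141, 0.001, -3.141]
ft_force: [-4.7, -0.1, -1.7]
opening: 0.458
t: 12.55
eef_pos: [591.7, -247.6, 214.9]
tcp_rot: [-3.141, 0.001, -3.141]
ft_force: [-0.0, -0.7, -1.3]
opening: 0.456
```

Run:
```python
from h import *
shot('side','d2');shot('scene','s2');
im=cv2.imread('pics/d2.png');cv2.imwrite('pics/d2c.png',cv2.resize(im[130:300,230:430],None,fx=3.5,fy=3.5,interpolation=cv2.INTER_CUBIC))
im=cv2.imread('pics/s2.png');cv2.imwrite('pics/s2c.png',cv2.resize(im[90:290,300:460],None,fx=2.9,fy=2.9,interpolation=cv2.INTER_CUBIC))
```

```text
(no output)
```

View pics/d2c.png

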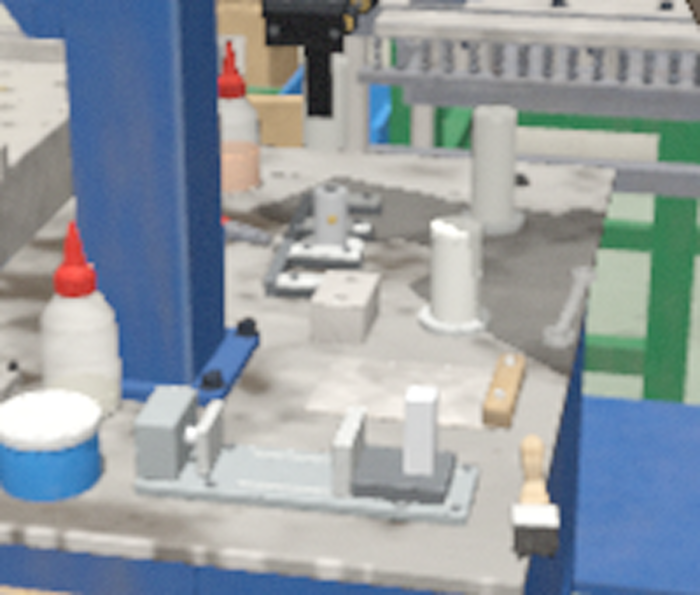

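View pics/s2c.png

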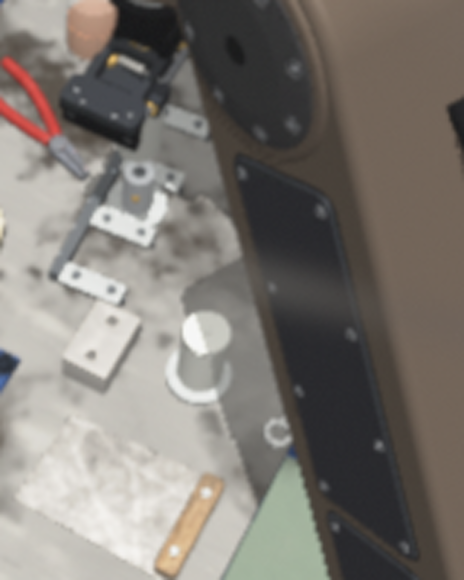

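```bash
cat > pad.py <<'E'
from m import *
m=(abs(X-410)<90)&(abs(Y-20)<110)&(Z>12)&(Z<24)&(im[...,2]>im[...,0].astype(int)+25)
n,l=cv2.connectedComponents(m.astype(np.uint8)); 
big=max(range(1,n),key=lambda i:(l==i).sum()); fit('bar',l==big)
E
for i in scene0 s2 w1 w2; do python3 pad.py $i; done
python3 -c "
import cv2
im=cv2.imread('pics/w2.png');cv2.imwrite('pics/w2c.png',cv2.resize(im[0:180,450:640],None,fx=3.3,fy=3.3))"
```

```text
bar 302 z 17.0 rect [array([394.6,  25.5]), array([98.9, 21.7]), np.float64(89.5)] mean [394.2  26.6] circ [392.1  25.5] 49.5
bar 311 z 16.8 rect [array([395. ,  24.5]), array([22. , 99.7]), np.float64(0.2)] mean [394.6  26.6] circ [393.7  24.5] 49.9
bar 1157 z 17.9 rect [array([394.4,  23.5]), array([99.8, 21.8]), np.float64(89.3)] mean [394.   21.3] circ [394.9  23.5] 50.3
bar 1390 z 18.0 rect [array([393.7,  23.4]), array([101.5,  23.3]), np.float64(89.9)] mean [394.7  19.3] circ [392.3  23.3] 50.9
```

View pics/w2c.png

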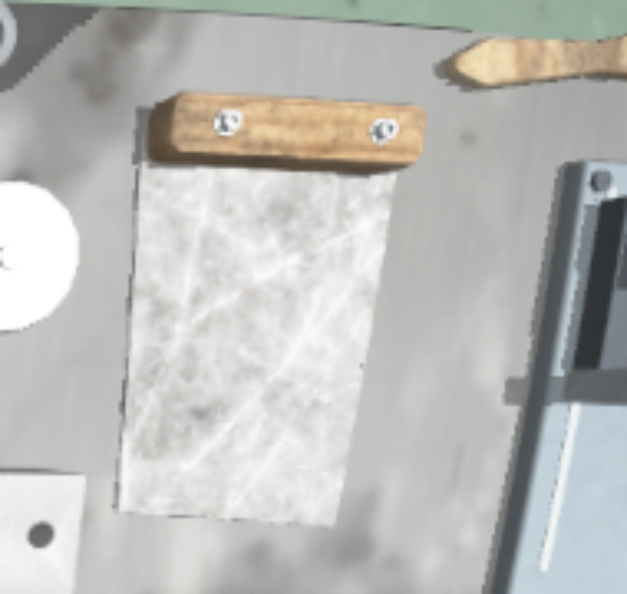

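Run:
```python
import sys; sys.argv=['x','w2']
from m import *
for u,v in [(493,50),(569,53),(487,154),(551,157)]: print(P[v,u].round(1))
```

```text
[405.2 -26.1   1.5]
[404.3  75.5   1.3]
[533.6 -19.2   4.1]
[536.3  71.5   3.9]
```

```bash
python3 -m inch '{"hand":[0,0,0,0,0,0,0,0,0,0,0,0,0],"turn":[0,0,0,0,0,0,0,0,0,0,0,0,0],"delta_pos":[[2.6,0,0],[2.6,0,0],[2.6,2,0],[0,3,0],[0,3,0],[0,3,0],[0,3,0],[0,3,0],[0,3,0],[0,3,0],[0,2,0],[0,0.25,0],[0,0,0]]}';python3 -m inch '{"hand":[0,0,0,0,0,0],"turn":[0,0,0,0,0,0],"delta_pos":[[0,0,3],[0,0,3],[0,0,2],[0,0,1],[0,0,0.6],[0,0,0]]}'
```

```text
t: 13.95
eef_pos: [513.6, 5.1, 213.9]
tcp_rot: [3.142, -0.001, -3.14]
ft_force: [0.2, 0.2, -0.8]
opening: 0.457
t: 14.55
eef_pos: [513.7, 4.5, 118.0]
tcp_rot: [3.141, -0.0, 3.141]
ft_force: [0.6, 0.1, -1.2]
opening: 0.459
```

```bash
python3 -m inch '{"hand":[0,0,0,0],"turn":[0,0,0,0],"delta_pos":[[0,0,0.3],[0,0,0.1],[0,0,0],[0,0,0]]}';python3 -m inch '{"hand":[0,0],"turn":[0,0],"delta_pos":[[0,0,0.05],[0,0,0]]}'
```

```text
t: 14.95
eef_pos: [513.7, 5.0, 114.6]
tcp_rot: [3.142, 0.001, -3.141]
ft_force: [-0.3, 0.1, -0.3]
opening: 0.456
t: 15.15
eef_pos: [513.6, 4.9, 113.8]
tcp_rot: [3.142, 0.0, -3.141]
ft_force: [0.5, 0.0, -1.3]
opening: 0.456
```

```bash
python3 -m inch '{"hand":[0,0],"turn":[0,0],"delta_pos":[[0,0,0.05],[0,0,0]]}';python3 -m inch '{"hand":[0,0],"turn":[0,0],"delta_pos":[[0,0,0.05],[0,0,0]]}'
```

```text
t: 15.35
eef_pos: [513.6, 5.0, 113.3]
tcp_rot: [3.142, 0.0, -3.141]
ft_force: [-0.5, 0.4, 0.1]
opening: 0.459
t: 15.55
eef_pos: [513.7, 5.0, 113.2]
tcp_rot: [3.142, 0.001, -3.141]
ft_force: [-1.4, 0.6, 7.3]
opening: 0.454
```

```bash
python3 -m inch '{"hand":[0.5,0.6,0.7,0.7,0.7,0.7,0.8,1,1,1,1],"turn":[0,0,0,0,0,0,0,0,0,0,0],"delta_pos":[[0,0,0],[0,0,0],[0,0,0],[0,0,0],[0,0,-1],[0,0,-2],[0,0,-3],[0,0,-3],[0,0,-3],[0,0,-3],[0,0,0]]}'
python3 - <<'E'
from h import *
shot('scene','s3'); shot('wrist','w5')
im=cv2.imread('pics/s3.png');cv2.imwrite('pics/s3c.png',cv2.resize(im[90:330,280:460],None,fx=2.5,fy=2.5,interpolation=cv2.INTER_CUBIC))
E
python3 m1.py w5 | grep -v rail; python3 pad.py s3
```

```text
t: 16.65
eef_pos: [514.4, 4.9, 266.9]
tcp_rot: [-3.141, 0.007, -3.141]
ft_force: [0.4, 0.1, -0.6]
opening: 0.991
tall none
tall flange 703 z 6.9 rect [array([ 453.8, -344.4]), array([58.5, 48.5]), np.float64(2.3)] mean [ 453.  -338.1] circ [ 454.5 -349.5] 30.7
b none
b flange none
c 1682 z 86.9 rect [array([ 452.9, -111.4]), array([41.5, 41.8]), np.float64(32.5)] mean [ 452.6 -110.6] circ [ 452.8 -111.4] 21.8
c flange 695 z 7.0 rect [array([ 452.1, -104.6]), array([58.8, 45. ]), np.float64(5.9)] mean [451.3 -99.6] circ [ 452.8 -111.7] 29.8
table 958 z -1.2 rect [array([ 510.2, -150. ]), array([39.9, 39.5]), np.float64(89.7)] mean [ 509.4 -150.2] circ [ 509.5 -150.2] 27.1
gripbar 1907 z 16.7 rect [array([394.2,  23.6]), array([22.3, 99. ]), np.float64(0.0)] mean [394.7  22.9] circ [394.4  23.6] 49.9
bar 311 z 16.8 rect [array([394.9,  25. ]), array([98. , 21.9]), np.float64(89.7)] mean [394.8  26.2] circ [396.4  25. ] 49.5
```

View pics/s3c.png

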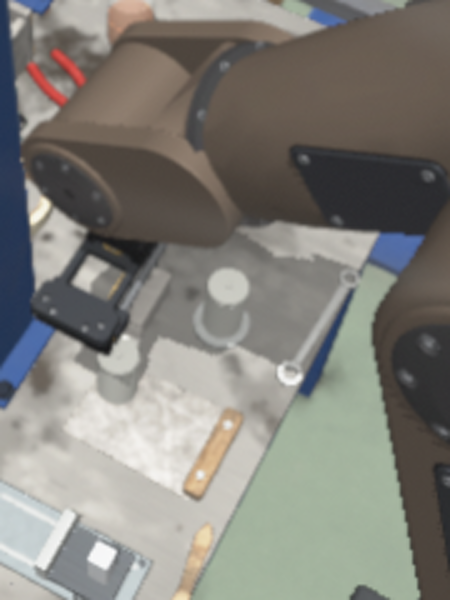

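View pics/w5.png

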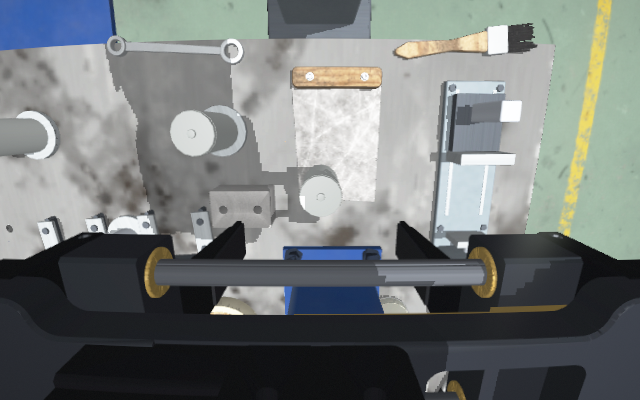

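```bash
python3 -m inch '{"hand":[1,1,1,1,1,1,1,1,1,1,1,1,1,1],"turn":[0,0,0,0,0,0,0,0,0,0,0,0,0,0],"delta_pos":[[1.5,-2.9,0],[1.5,-2.9,0],[1.5,-3,0],[1.6,-3,0],[0,0,0],[0,0,0],[0,0,3],[0,0,3],[0,0,3],[0,0,3],[0,0,1.5],[0,0,0.9],[0,0,0],[0,0,0]]}'
```

```text
t: 18.15
eef_pos: [452.9, -112.7, 119.0]
tcp_rot: [-3.142, 0.0, -3.141]
ft_force: [-0.3, -0.0, -0.0]
opening: 1.0
```

```bash
python3 -m inch '{"hand":[0.6,0.45,0.3,0,0,0,0,0],"turn":[0,0,0,0,0,0,0,0],"delta_pos":[[0,0,0],[0,0,0],[0,0,0],[0,0,0],[0,0,0],[0,0,0],[0,0,0],[0,0,0]]}'
python3 - <<'E'
from h import *
shot('wrist','w6'); print(env.state()['eef_pos'],env.state()['ft_force'],env.state()['opening'])
E
python3 m1.py w6|grep flange
```

```text
t: 18.95
eef_pos: [452.7, -113.1, 118.7]
tcp_rot: [3.142, 0.0, -3.141]
ft_force: [0.2, 0.8, -0.1]
opening: 0.459
[ 452.65633534 -113.05234099  118.71417527] [ 0.68662711  0.82961225 -0.24493434] 0.4578514106937251
tall flange 1582 z 8.1 rect [array([ 455.4, -340.2]), array([40.6, 59.7]), np.float64(87.7)] mean [ 451.6 -335.4] circ [ 455.1 -348.9] 30.2
b flange none
c flange 1524 z 8.2 rect [array([ 444.9, -112.2]), array([42.2, 58.9]), np.float64(3.2)] mean [ 438.3 -111.8] circ [ 453.5 -111.8] 29.8
```

```bash
python3 -m inch '{"hand":[0,0,0,0,0,0,0,0,0,0,0],"turn":[0,0,0,0,0,0,0,0,0,0,0],"delta_pos":[[0,0,-0.2],[0,0,0],[-0.6,-1.4,0],[-1,-1.5,0],[-1,-1.5,0],[-1,-1.2,0],[-1,-0.8,0],[-1,-0.6,0],[0,0,0],[0,0,0],[0,0,0]]}'
python3 - <<'E'
from h import *
shot('wrist','w7'); print(env.state()['eef_pos'],env.state()['ft_force'],env.state()['opening'])
E
```

```text
t: 20.1
eef_pos: [508.2, -182.6, 120.4]
tcp_rot: [3.141, -0.001, -3.141]
ft_force: [0.1, 0.7, -4.1]
opening: 0.457
[ 508.2222107  -182.58375226  120.49851652] [-0.15391878  0.16890268 -4.16921945] 0.4540110736535513
```

View pics/w7.png

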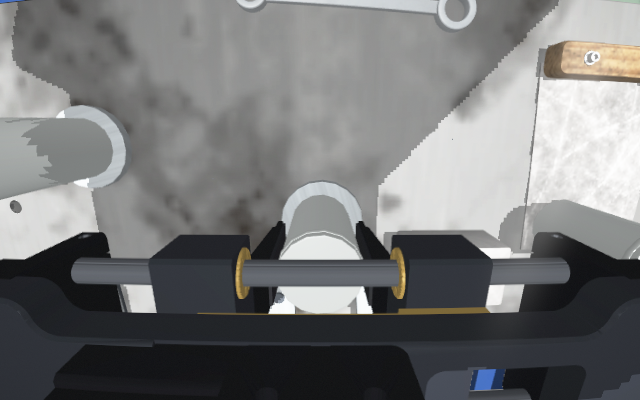

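```bash
python3 -m inch '{"hand":[0,0,0,0,0],"turn":[0,0,0,0,0],"delta_pos":[[-1,0.05,0],[-1,0.05,0],[-1,0.05,0],[0,0,0],[0,0,0]]}'; python3 -m inch '{"hand":[0,0,0,0,0],"turn":[0,0,0,0,0],"delta_pos":[[-0.8,0.05,0],[-0.8,0.055,0],[-0.8,0.055,0],[0,0,0],[0,0,0]]}'
```

```text
t: 20.65
eef_pos: [539.1, -181.5, 120.8]
tcp_rot: [-3.141, 0.001, -3.141]
ft_force: [0.9, 0.3, -1.2]
opening: 0.455
t: 21.15
eef_pos: [562.6, -179.8, 120.5]
tcp_rot: [3.141, -0.001, -3.141]
ft_force: [-0.8, 0.4, -4.4]
opening: 0.457
```

```bash
python3 -m inch '{"hand":[0,0,0,0],"turn":[0,0,0,0],"delta_pos":[[-0.7,0.05,0],[-0.7,0.05,0],[-0.6,0.04,0],[0,0,0]]}'; python3 -m inch '{"hand":[0,0,0],"turn":[0,0,0],"delta_pos":[[-0.15,0.01,0],[-0.15,0,0],[0,0,0]]}'; python3 -m inch '{"hand":[0,0,0],"turn":[0,0,0],"delta_pos":[[-0.1,0.01,0],[-0.1,0,0],[0,0,0]]}'
```

```text
t: 21.55
eef_pos: [583.5, -178.5, 120.7]
tcp_rot: [-3.141, 0.001, -3.141]
ft_force: [-0.2, -0.1, -4.2]
opening: 0.458
t: 21.85
eef_pos: [585.5, -178.5, 120.8]
tcp_rot: [3.141, -0.0, -3.141]
ft_force: [-1.7, -0.0, -1.3]
opening: 0.455
t: 22.15
eef_pos: [586.8, -178.3, 120.6]
tcp_rot: [3.141, -0.002, -3.141]
ft_force: [-6.5, -1.5, -0.8]
opening: 0.455
```

Contact with the stop. Pull up.

```bash
python3 -m inch '{"hand":[0,0,0,0,0,0,0],"turn":[0,0,0,0,0,0,0],"delta_pos":[[0.05,0,0],[0,0,-0.2],[0,0,-0.2],[0,0,-0.3],[0,0,-0.3],[0,0,-0.3],[0,0,0]]}';python3 -m inch '{"hand":[0,0,0,0,0,0,0,0,0],"turn":[0,0,0,0,0,0,0,0,0],"delta_pos":[[0,0,-0.5],[0,0,-0.5],[0,0,-1],[0,0,-1.5],[0,0,-1.5],[0,0,-1.5],[0,0,-1.5],[0,0,0],[0,0,0]]}'
python3 - <<'E'
from h import *
shot('side','d3');shot('scene','s4');
im=cv2.imread('pics/d3.png');cv2.imwrite('pics/d3c.png',cv2.resize(im[130:300,230:430],None,fx=3.5,fy=3.5,interpolation=cv2.INTER_CUBIC))
E
python3 pad.py s4;python3 m1.py s4
```

```text
t: 22.85
eef_pos: [587.3, -178.4, 134.5]
tcp_rot: [-3.141, 0.001, -3.141]
ft_force: [-4.9, -0.6, -1.3]
opening: 0.455
t: 23.75
eef_pos: [587.6, -178.5, 214.8]
tcp_rot: [-3.141, 0.003, -3.141]
ft_force: [0.1, 0.3, -1.5]
opening: 0.459
bar 308 z 17.2 rect [array([394.8,  24.5]), array([21.8, 99. ]), np.float64(0.3)] mean [394.5  26.8] circ [395.4  24.6] 49.6
tall none
tall flange none
b none
b flange none
c none
c flange none
rail0 176 z 16.5 rect [array([ 587.3, -147.3]), array([73.5, 34.4]), np.float64(2.1)] mean [ 583.9 -142.2] circ [ 587.  -145.8] 37.8
rail1 63 z 16.3 rect [array([ 581.7, -216.7]), array([30.7, 58.1]), np.float64(84.2)] mean [ 570.7 -213.6] circ [ 582.6 -208. ] 29.8
rail2 46 z 16.3 rect [array([ 583.5, -279.6]), array([47.7, 26.6]), np.float64(6.5)] mean [ 578.  -283.8] circ [ 584.2 -287.9] 24.2
rail3 16 z 16.1 rect [array([ 601.6, -348.9]), array([11.9, 16.7]), np.float64(28.9)] mean [ 600.4 -349.4] circ [ 600.4 -349. ] 9.1
table 320 z 1.7 rect [array([ 510.1, -149.9]), array([39.9, 39.5]), np.float64(0.6)] mean [ 512.7 -149.3] circ [ 510.8 -149.7] 26.5
gripbar 327 z 17.2 rect [array([394.8,  24.9]), array([21.8, 99.6]), np.float64(0.3)] mean [394.5  26.8] circ [396.4  24.9] 49.8
```

View pics/d3c.png

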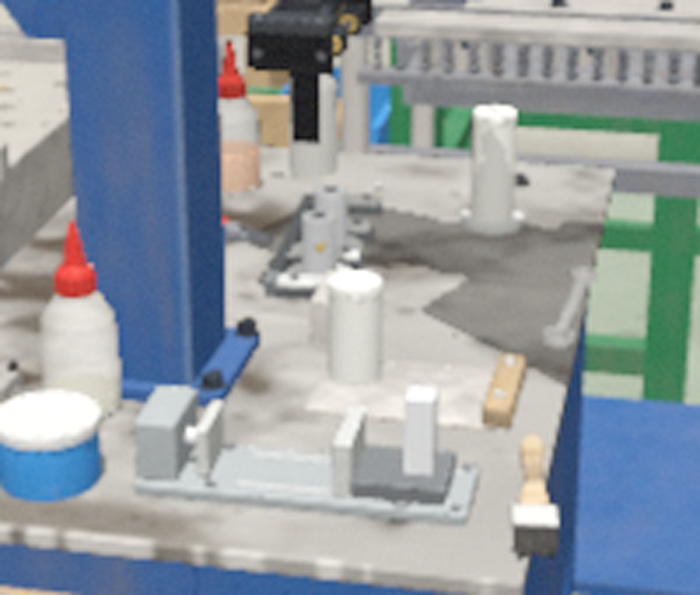

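View pics/s4.png

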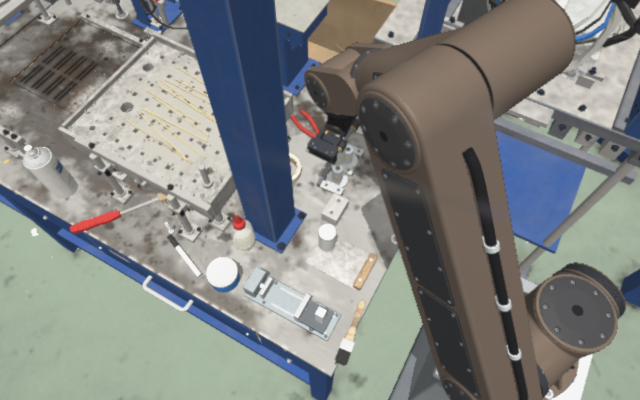

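```bash
python3 -m inch '{"hand":[0,0,0,0,0,0,0,0,0,0,0,0],"turn":[0,0,0,0,0,0,0,0,0,0,0,0],"delta_pos":[[3,0,0],[3,1,0],[3,2,0],[2.26,3,0],[0,3,0],[0,3,0],[0,3,0],[0,3,0],[0,3,0],[0,1.35,0],[0,0,0],[0,0,0]]}';python3 -m inch '{"hand":[0,0,0,0,0,0],"turn":[0,0,0,0,0,0],"delta_pos":[[0,0,3],[0,0,3],[0,0,2],[0,0,1],[0,0,0.6],[0,0,0]]}'
```

```text
t: 25.05
eef_pos: [474.6, 44.7, 213.5]
tcp_rot: [-3.142, -0.0, -3.141]
ft_force: [-0.1, 0.2, -0.9]
opening: 0.452
t: 25.65
eef_pos: [474.6, 44.6, 117.6]
tcp_rot: [3.142, -0.0, 3.141]
ft_force: [-0.8, -0.8, -1.6]
opening: 0.454
```

```bash
python3 -m inch '{"hand":[0,0,0,0],"turn":[0,0,0,0],"delta_pos":[[0,0,0.3],[0,0,0.1],[0,0,0],[0,0,0]]}';python3 -m inch '{"hand":[0,0,0],"turn":[0,0,0],"delta_pos":[[0,0,0.06],[0,0,0],[0,0,0]]}';python3 -m inch '{"hand":[0,0,0],"turn":[0,0,0],"delta_pos":[[0,0,0.06],[0,0,0],[0,0,0]]}'
```

```text
t: 26.05
eef_pos: [474.6, 45.2, 114.1]
tcp_rot: [3.142, 0.001, -3.141]
ft_force: [-0.1, -1.4, -1.0]
opening: 0.457
t: 26.35
eef_pos: [474.5, 45.2, 113.2]
tcp_rot: [3.142, 0.0, -3.141]
ft_force: [-1.0, -0.8, -1.3]
opening: 0.456
t: 26.65
eef_pos: [474.6, 45.1, 112.7]
tcp_rot: [3.142, 0.0, -3.141]
ft_force: [0.2, 0.2, 4.2]
opening: 0.458
```

```bash
python3 -m inch '{"hand":[0.5,0.6,0.65,0.65,0.65,0.65,0.65,0.7,1,1,1,1],"turn":[0,0,0,0,0,0,0,0,0,0,0,0],"delta_pos":[[0,0,0],[0,0,0],[0,0,0],[0,0,0],[0,0,-1],[0,0,-2],[0,0,-3],[0,0,-3],[0,0,-3],[0,0,-3],[0,0,0],[0,0,0]]}'
python3 - <<'E'
from h import *
shot('wrist','w8')
E
python3 m1.py w8 | grep tall; python3 pad.py w8
```

```text
t: 27.85
eef_pos: [474.3, 45.2, 263.3]
tcp_rot: [-3.142, 0.002, -3.141]
ft_force: [-0.1, -0.2, -0.4]
opening: 0.971
tall none
tall flange 645 z 7.3 rect [array([ 455.4, -341.7]), array([44.1, 59.6]), np.float64(84.6)] mean [ 453.9 -336.8] circ [ 455.1 -349. ] 30.5
bar 1534 z 17.1 rect [array([394.8,  23.4]), array([98.3, 19.8]), np.float64(90.0)] mean [394.8  23.8] circ [395.8  23.5] 49.3
```

View pics/w8.png

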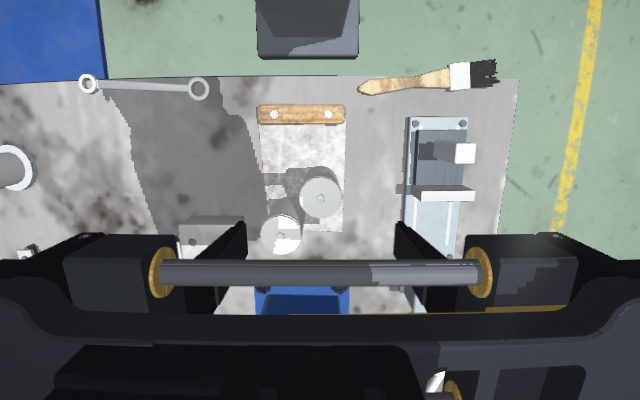

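```bash
python3 -m inch '{"hand":[1,1,1,1,1,1,1,1,1,1,1,1,1,1,1],"turn":[0,0,0,0,0,0,0,0,0,0,0,0,0,0,0],"delta_pos":[[0,-3,-0.5],[0,-3,-0.5],[0,-3,-0.5],[0,-3,-0.5],[0,-3,-0.5],[0,-3,-0.5],[0,-3,0],[-1,-3,0],[-1,-3,0],[-1,-3,0],[-1,-3,0],[-1,-3,0],[-1,-1.5,0],[0,0,0],[0,0,0]]}'
python3 - <<'E'
from h import *
shot('wrist','w9'); print(env.state()['eef_pos'])
E
python3 m1.py w9 | grep tall; python3 rack.py w9
```

```text
t: 29.4
eef_pos: [534.1, -329.4, 291.1]
tcp_rot: [3.14, -0.002, 3.142]
ft_force: [-0.2, 0.6, -0.7]
opening: 0.999
[ 534.07848307 -329.03854711  291.56594483]
tall 1489 z 113.5 rect [array([ 455. , -350.1]), array([41.4, 41.1]), np.float64(25.6)] mean [ 455. -350.] circ [ 454.9 -350.1] 21.2
tall flange 382 z 8.7 rect [array([ 460.6, -339.9]), array([35.1, 58.9]), np.float64(62.0)] mean [ 462.7 -334.1] circ [ 455.3 -349.7] 29.6
o [ 589.8 -245.8] yaw 0.1015 a 0.023997281551508272 0.024000498584912544 w 21.25270237796427 [[-105.0, -35.9], [-35.0, -33.6], [35.0, -31.3], [105.0, -31.1]]
-105 -0.43
-35 -0.65
35 0.74
105 -0.08
bar xmax 42.760233047798
bay 1 [ 596.9 -315.4] pre70 [ 522.3 -323. ]
bay 2 [ 589.8 -245.8] pre70 [ 515.2 -253.4]
bay 3 [ 582.7 -176.1] pre70 [ 508.1 -183.7]
```

View pics/w9.png

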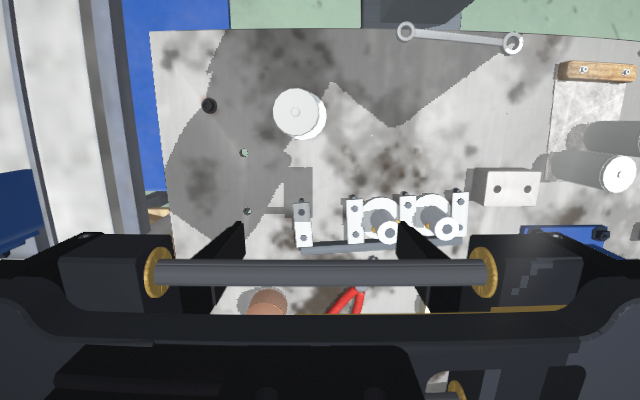

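```bash
cat > rk2.py <<'E'
from m import *
g=im.min(-1)
for o in [np.array([589,-247.1])]:
    yaw=0.068;R=np.array([[np.cos(yaw),-np.sin(yaw)],[np.sin(yaw),np.cos(yaw)]])
    L=(P[...,:2]-o)@R
    for yc in (-105,-35):
        for xs in (-28,-20,-12,-4,4,12,20):
            m=(abs(L[...,0]-xs)<2)&(abs(L[...,1]-yc)<17)&(Z>14)&(Z<20)
            y=L[...,1][m]; 
            if len(y): print(yc,xs,len(y),y.min().round(1),y.max().round(1),((y.min()+y.max())/2-yc).round(2))
        m=(abs(L[...,1]-yc)<8)&(Z>14)&(Z<20)&(abs(L[...,0])<50); print('tip',L[...,0][m].min().round(1))
E
python3 rk2.py w9; echo; python3 rk2.py w2
```

```text
-105 -28 52 -114.9 -93.6 0.77
-105 -20 31 -115.4 -94.2 0.21
-105 -12 50 -115.0 -93.5 0.77
-105 -4 44 -114.4 -94.1 0.73
-105 4 48 -115.0 -93.4 0.82
-105 12 42 -114.3 -93.9 0.89
-105 20 34 -115.0 -93.3 0.85
tip -31.3
-35 -28 53 -45.4 -24.3 0.16
-35 -20 32 -45.4 -23.5 0.55
-35 -12 51 -44.8 -23.5 0.84
-35 -4 48 -45.1 -23.8 0.53
-35 4 45 -45.3 -24.1 0.31
-35 12 47 -44.5 -24.3 0.57
-35 20 27 -44.8 -24.5 0.37
tip -31.5

-105 -28 54 -116.1 -94.0 -0.05
-105 -20 43 -116.0 -93.9 0.06
-105 -12 53 -115.9 -93.8 0.14
-105 -4 52 -116.1 -94.4 -0.27
-105 4 49 -115.3 -93.7 0.53
-105 12 51 -115.4 -93.9 0.38
-105 20 42 -115.0 -93.6 0.73
tip -32.9
-35 -28 53 -44.7 -23.9 0.71
-35 -20 41 -45.7 -23.6 0.35
-35 -12 50 -45.0 -24.0 0.49
-35 -4 51 -45.6 -23.5 0.46
-35 4 49 -45.2 -24.0 0.38
-35 12 50 -44.7 -23.6 0.83
-35 20 45 -45.4 -24.1 0.26
tip -32.9
```

```bash
python3 -m inch '{"hand":[1,1,1,1,1,1,1,1,1,1,1,1,1],"turn":[0,0,0,0,0,0,0,0,0,0,0,0,0],"delta_pos":[[2,-0.5,0],[2,-0.5,0],[2,-0.5,0],[1.9,-0.6,0],[0,0,0],[0,0,0],[0,0,3],[0,0,3],[0,0,3],[0,0,3],[0,0,2.5],[0,0,1.6],[0,0,0]]}'
python3 -m inch '{"hand":[0.6,0.45,0.3,0,0,0,0,0],"turn":[0,0,0,0,0,0,0,0],"delta_pos":[[0,0,0],[0,0,0],[0,0,0],[0,0,0],[0,0,0],[0,0,0],[0,0,0],[0,0,0]]}'
python3 - <<'E'
from h import *
shot('wrist','w10'); print(env.state()['eef_pos'],env.state()['ft_force'],env.state()['opening'])
E
python3 m1.py w10|grep flange
```

```text
t: 30.75
eef_pos: [455.8, -349.7, 129.4]
tcp_rot: [3.139, -0.003, -3.14]
ft_force: [0.8, -0.4, 0.4]
opening: 1.001
t: 31.55
eef_pos: [455.6, -350.9, 131.5]
tcp_rot: [-3.142, 0.0, -3.141]
ft_force: [0.1, -0.9, 1.0]
opening: 0.453
[ 455.55953068 -350.95517672  131.54632483] [-0.28430809 -0.96854586  0.75509884] 0.45298825007656207
tall flange 1442 z 8.3 rect [array([ 446.2, -350.3]), array([59.5, 42.9]), np.float64(89.3)] mean [ 440.4 -350.3] circ [ 454.4 -350.3] 29.9
b flange none
c flange none
```

```bash
python3 -m inch '{"hand":[0,0,0,0,0,0,0,0,0,0,0],"turn":[0,0,0,0,0,0,0,0,0,0,0],"delta_pos":[[0,0,-0.2],[0,0,0],[-1.1,0.5,0],[-1.1,0.5,0],[-1.1,0.5,0],[-1.1,0.5,0],[-1.1,0.5,0],[-1,0.35,0],[0,0,0],[0,0,0],[0,0,0]]}'
python3 - <<'E'
from h import *
shot('side','d4'); print(env.state()['eef_pos'],env.state()['ft_force'],env.state()['opening'])
im=cv2.imread('pics/d4.png');cv2.imwrite('pics/d4c.png',cv2.resize(im[130:300,230:430],None,fx=3.5,fy=3.5,interpolation=cv2.INTER_CUBIC))
E
```

```text
t: 32.7
eef_pos: [520.2, -322.4, 133.4]
tcp_rot: [3.141, -0.0, 3.142]
ft_force: [0.6, 0.2, -3.1]
opening: 0.454
[ 520.13367102 -322.57824822  133.48339468] [-0.55072944  0.47019064 -3.09565891] 0.45432712399691094
```

View pics/d4c.png

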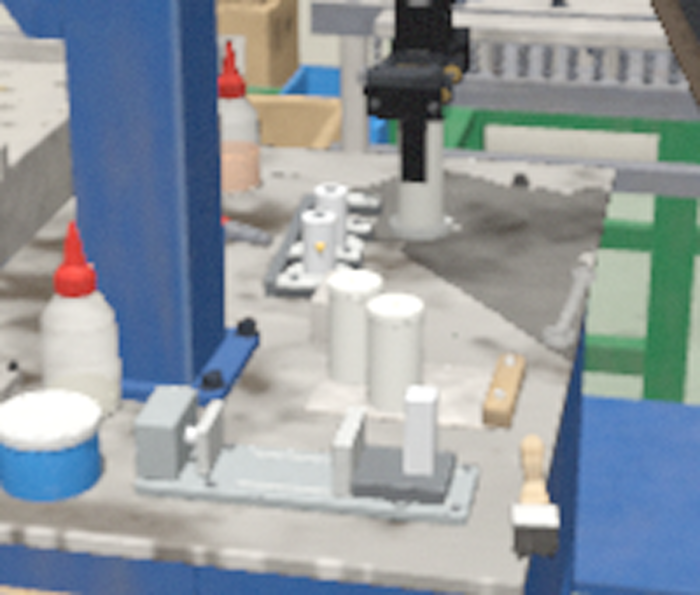

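```bash
python3 -m inch '{"hand":[0,0,0,0,0],"turn":[0,0,0,0,0],"delta_pos":[[-1,0.07,0],[-1,0.07,0],[-1,0.07,0],[0,0,0],[0,0,0]]}'; python3 -m inch '{"hand":[0,0,0,0,0],"turn":[0,0,0,0,0],"delta_pos":[[-0.8,0.055,0],[-0.8,0.055,0],[-0.8,0.055,0],[0,0,0],[0,0,0]]}'
```

```text
t: 33.25
eef_pos: [550.7, -320.0, 133.3]
tcp_rot: [3.141, -0.0, -3.141]
ft_force: [1.0, 0.3, -3.4]
opening: 0.453
t: 33.75
eef_pos: [574.6, -318.4, 133.3]
tcp_rot: [3.141, -0.0, -3.141]
ft_force: [-0.1, 0.7, -3.0]
opening: 0.456
```

```bash
python3 -m inch '{"hand":[0,0,0,0],"turn":[0,0,0,0],"delta_pos":[[-0.7,0.05,0],[-0.7,0.05,0],[-0.6,0.04,0],[0,0,0]]}'; python3 -m inch '{"hand":[0,0,0],"turn":[0,0,0],"delta_pos":[[-0.15,0.01,0],[-0.15,0,0],[0,0,0]]}'; python3 -m inch '{"hand":[0,0,0],"turn":[0,0,0],"delta_pos":[[-0.1,0.01,0],[-0.1,0,0],[0,0,0]]}'
```

```text
t: 34.15
eef_pos: [595.4, -317.1, 133.5]
tcp_rot: [-3.141, 0.0, -3.141]
ft_force: [-0.4, -0.2, -4.0]
opening: 0.454
t: 34.45
eef_pos: [597.3, -317.1, 133.4]
tcp_rot: [3.141, -0.001, -3.141]
ft_force: [-1.3, 0.6, -2.9]
opening: 0.456
t: 34.75
eef_pos: [598.5, -317.0, 133.4]
tcp_rot: [3.141, -0.003, -3.141]
ft_force: [-7.2, -0.7, 0.6]
opening: 0.458
```

```bash
python3 -m inch '{"hand":[0,0,0,0,0,0,0],"turn":[0,0,0,0,0,0,0],"delta_pos":[[0.05,0,0],[0,0,-0.2],[0,0,-0.2],[0,0,-0.3],[0,0,-0.3],[0,0,-0.3],[0,0,0]]}';python3 -m inch '{"hand":[0,0,0,0,0,0,0,0,0],"turn":[0,0,0,0,0,0,0,0,0],"delta_pos":[[0,0,-0.5],[0,0,-0.5],[0,0,-1],[0,0,-1.5],[0,0,-1.5],[0,0,-2],[0,0,-2],[0,0,0],[0,0,0]]}'
python3 - <<'E'
from h import *
shot('side','d5');shot('scene','s5');
im=cv2.imread('pics/d5.png');cv2.imwrite('pics/d5c.png',cv2.resize(im[100:300,230:430],None,fx=3,fy=3,interpolation=cv2.INTER_CUBIC))
E
python3 pad.py s5
```

```text
t: 35.45
eef_pos: [599.3, -317.1, 147.5]
tcp_rot: [-3.141, 0.001, -3.141]
ft_force: [-5.2, -1.1, -1.1]
opening: 0.452
t: 36.35
eef_pos: [599.2, -317.0, 237.6]
tcp_rot: [-3.14, 0.002, -3.141]
ft_force: [0.0, -0.1, -1.3]
opening: 0.453
bar 311 z 16.8 rect [array([394.8,  25.3]), array([99.1, 22. ]), np.float64(89.5)] mean [394.5  26.4] circ [396.7  25.2] 49.7
```

View pics/d5c.png

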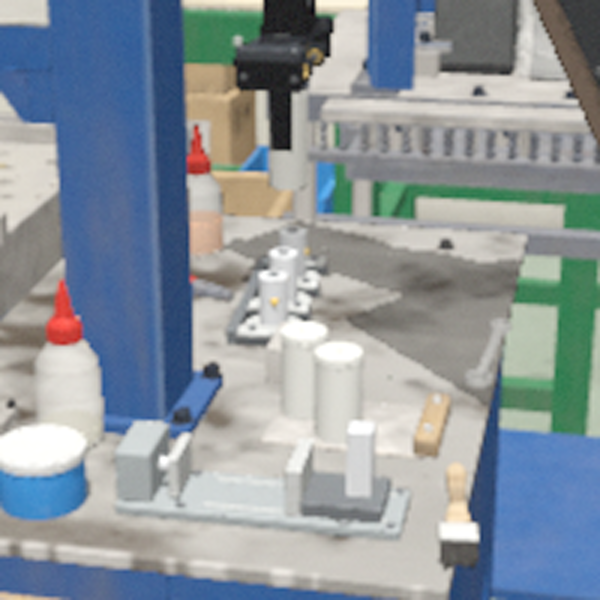

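```bash
cat > ga.py <<'E'
from m import *
reg=(X>390)&(X<660)&(Y>120)&(Y<250)
fit('post',(abs(X-435)<30)&(abs(Y-187)<30)&(Z>74)&(Z<90))
fit('jawplate',(X>465)&(X<510)&(abs(Y-187)<45)&(Z>46)&(Z<54))
fit('anvilplate',(X>545)&(X<590)&(abs(Y-192)<45)&(Z>45)&(Z<53))
fit('head',(X>585)&(X<660)&(abs(Y-192)<45)&(Z>45)&(Z<80))
b=(X>400)&(X<640)&(abs(Y-187)<60)&(Z>7)&(Z<13); fit('bed',b)
E
for i in w5 w8 s5 scene0; do echo $i; python3 ga.py $i; done
python3 -c "
import cv2
im=cv2.imread('pics/s5.png');cv2.imwrite('pics/s5c.png',cv2.resize(im[250:350,230:350],None,fx=6,fy=6,interpolation=cv2.INTER_CUBIC))"
```

```text
w5
post 495 z 78.9 rect [array([431.3, 183.6]), array([19.2, 21.5]), np.float64(1.2)] mean [431.5 182.3] circ [431.3 183.3] 13.6
jawplate 631 z 49.7 rect [array([480.7, 184.9]), array([12.5, 60.4]), np.float64(1.6)] mean [480.3 184.3] circ [480.3 185. ] 30.4
anvilplate 78 z 47.5 rect [array([578.7, 169.3]), array([ 8.4, 12.5]), np.float64(0.9)] mean [578.5 169. ] circ [578.5 169. ] 7.1
head 34 z 47.6 rect [array([595.4, 167.5]), array([ 1.3, 18. ]), np.float64(1.5)] mean [595.4 166.9] circ [595.6 167.6] 9.0
bed 4883 z 9.1 rect [array([498.9, 184.7]), array([199. ,  71.4]), np.float64(1.2)] mean [512.9 179.9] circ [498.6 182.6] 103.6
w8
post 452 z 79.4 rect [array([431.9, 183.3]), array([19.3, 20. ]), np.float64(1.0)] mean [431.6 182.5] circ [432.1 184. ] 13.1
jawplate 617 z 49.9 rect [array([480.8, 184.3]), array([12.4, 59.9]), np.float64(1.0)] mean [480.3 183.3] circ [480.9 184.2] 30.2
anvilplate none
head 178 z 53.7 rect [array([615.4, 160.3]), array([30.9, 14.6]), np.float64(33.0)] mean [614.3 161.6] circ [611.8 165.8] 15.4
bed 3389 z 9.5 rect [array([512.3, 185.1]), array([224.5,
[... 662 characters left out ...]
64(83.7)] mean [517.1 189.3] circ [511.7 187.8] 116.1
scene0
post 80 z 79.1 rect [array([432.7, 184.1]), array([20.1, 20.3]), np.float64(0.5)] mean [432.3 184.6] circ [432.3 184.5] 12.0
jawplate 125 z 50.7 rect [array([481. , 185.8]), array([12.7, 59.4]), np.float64(1.5)] mean [481.  186.9] circ [480.6 185.8] 29.9
anvilplate 68 z 48.5 rect [array([579.9, 187.7]), array([ 9. , 45.3]), np.float64(0.4)] mean [579.4 187.5] circ [578.6 187.7] 22.7
head 364 z 54.2 rect [array([627.9, 190.9]), array([65.4, 66.7]), np.float64(1.2)] mean [614.4 190.4] circ [628.6 192.1] 45.4
bed 1178 z 9.8 rect [array([514.8, 176.8]), array([230.6,  99. ]), np.float64(3.9)] mean [516.2 189.7] circ [513.7 193.7] 119.8
```

View pics/s5c.png

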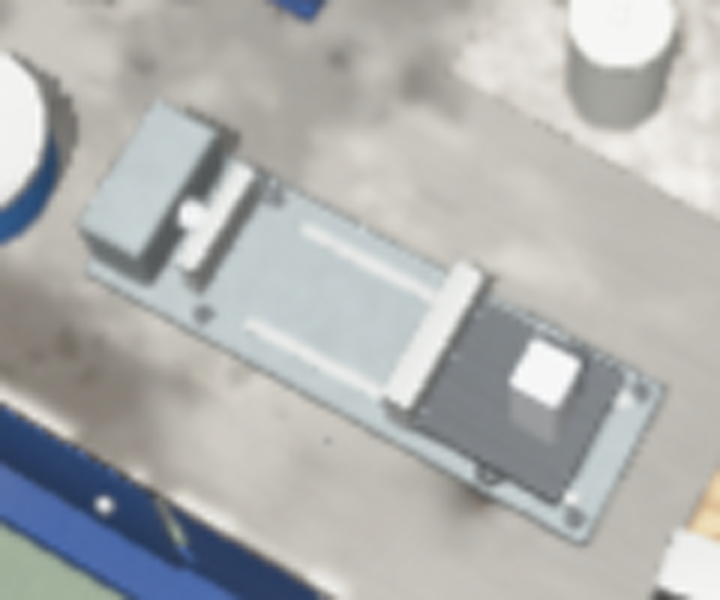

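```bash
python3 -m inch '{"hand":[0,0,0,0,0,0,0,0,0,0,0,0,0,0,0,0,0,0,0,0],"turn":[0,0,0,0,0,0,0,0,0,0,0,0,0,0,0,0,0,0,0,0],"delta_pos":[[2.5,0,0],[2.5,0,0],[2.5,1,0],[2.4,2,0],[0,3,0],[0,3,0],[0,3,0],[0,3,0],[0,3,0],[0,3,0],[0,3,0],[0,3,0],[0,3,0],[0,3,0],[0,3,0],[0,3,0],[0,3,0],[0,3,0],[0,3,0],[0,2.2,0]]}';python3 -m inch '{"hand":[0,0,0,0,0],"turn":[0,0,0,0,0],"delta_pos":[[-1.5,0,0],[-2,0,0],[-1.4,0,0],[0,0,0],[0,0,0]]}'
```

```text
t: 38.45
eef_pos: [499.6, 186.6, 235.8]
tcp_rot: [-3.142, -0.001, -3.141]
ft_force: [0.5, -0.2, -1.0]
opening: 0.454
t: 38.95
eef_pos: [548.3, 184.9, 235.7]
tcp_rot: [-3.141, -0.002, -3.142]
ft_force: [-1.2, -0.3, -0.9]
opening: 0.456
```

Lower to just above the bed (contact expected at TCP z ≈ 133.5), then check.

```bash
python3 -m inch '{"hand":[0,0,0,0,0,0,0],"turn":[0,0,0,0,0,0,0],"delta_pos":[[0,0.1,3],[0,0,3],[0,0,2],[0,0,1],[0,0,0.5],[0,0,0],[0,0,0]]}'
python3 - <<'E'
from h import *
shot('side','d6');shot('wrist','w11');shot('scene','s6')
im=cv2.imread('pics/d6.png');cv2.imwrite('pics/d6c.png',cv2.resize(im[130:300,230:430],None,fx=3.5,fy=3.5,interpolation=cv2.INTER_CUBIC))
E
for i in w11 s6; do python3 ga.py $i; done
```

```text
t: 39.65
eef_pos: [549.2, 186.1, 142.4]
tcp_rot: [3.141, 0.001, -3.141]
ft_force: [0.2, 0.0, -0.4]
opening: 0.453
post 1825 z 80.1 rect [array([432.8, 183.6]), array([20.4, 19.5]), np.float64(1.4)] mean [433.4 183.7] circ [432.7 183.9] 13.0
jawplate 1924 z 50.7 rect [array([481.3, 184.7]), array([12.1, 59.7]), np.float64(0.4)] mean [481.3 184.8] circ [480.9 184.7] 29.9
anvilplate none
head 63 z 54.6 rect [array([609.7, 186.8]), array([59.7,  6.8]), np.float64(88.9)] mean [610.5 187.1] circ [611.6 186.7] 29.9
bed 8244 z 10.3 rect [array([483.5, 185. ]), array([168.2,  70.5]), np.float64(1.3)] mean [494.4 185.3] circ [483.  183.5] 89.5
post 80 z 79.6 rect [array([432.3, 184.1]), array([20.6, 19.6]), np.float64(88.7)] mean [432.  184.8] circ [432.7 185.5] 12.4
jawplate 130 z 49.7 rect [array([481.1, 185.1]), array([12.6, 60.2]), np.float64(1.9)] mean [480.8 186.2] circ [479.  185.1] 30.2
anvilplate none
head 75 z 52.3 rect [array([630.1, 207.3]), array([65.4, 31.2]), np.float64(11.8)] mean [634.  210.5] circ [629.1 213.7] 33.4
bed 694 z 9.9 rect [array([497.9, 190.5]), array([195.8,  80. ]), np.float64(0.8)] mean [493.  191.9] circ [497.3 194.4] 99.0
```

View pics/d6c.png

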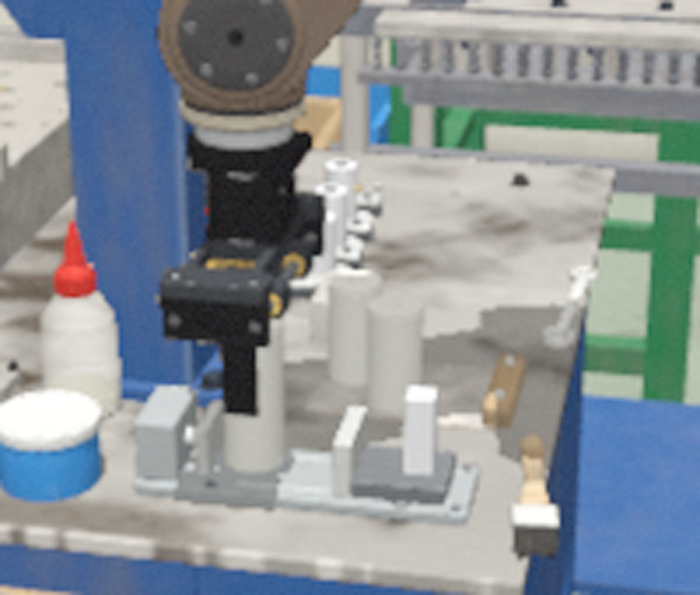

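View pics/w11.png

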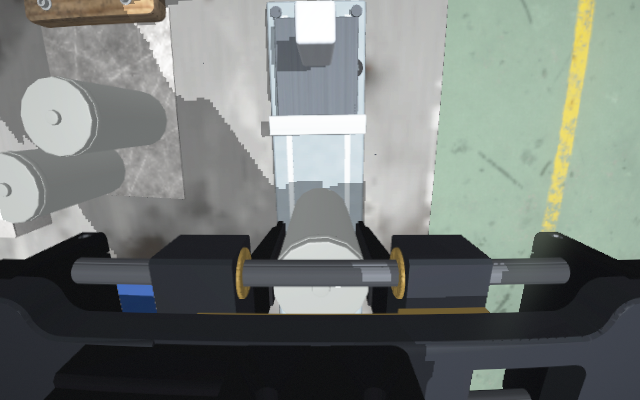

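```bash
python3 -m inch '{"hand":[0,0,0,0],"turn":[0,0,0,0],"delta_pos":[[0,0,0.5],[0,0,0.25],[0,0,0],[0,0,0]]}';python3 -m inch '{"hand":[0,0,0],"turn":[0,0,0],"delta_pos":[[0,0,0.07],[0,0,0],[0,0,0]]}';python3 -m inch '{"hand":[0,0,0],"turn":[0,0,0],"delta_pos":[[0,0,0.07],[0,0,0],[0,0,0]]}'
```

```text
t: 40.2
eef_pos: [548.9, 186.0, 133.9]
tcp_rot: [3.142, -0.0, -3.141]
ft_force: [0.2, 0.2, -0.3]
opening: 0.454
t: 40.5
eef_pos: [549.0, 186.0, 133.5]
tcp_rot: [3.141, 0.0, -3.141]
ft_force: [-0.9, 0.3, 3.0]
opening: 0.451
t: 40.8
eef_pos: [549.0, 186.0, 133.5]
tcp_rot: [3.141, 0.001, -3.141]
ft_force: [-3.1, -1.2, 10.9]
opening: 0.455
```

```bash
python3 -m inch '{"hand":[0.5,0.6,0.7,0.7,0.7,0.7,0.7,0.7,0.7,0.7,0.7,0.7],"turn":[0,0,0,0,0,0,0,0,0,0,0,0],"delta_pos":[[0,0,0],[0,0,0],[0,0,0],[0,0,-0.1],[0,0,-1],[0,0,-2],[0,0,-3],[0,0,-3],[0,0,-2],[0,0,0],[3,0,0],[3,0,0]]}'
python3 -m inch '{"hand":[0.7,0.7,0.7,0.7,0.7],"turn":[0,0,0,0,0],"delta_pos":[[3,-0.2,0],[2.65,0,0],[0,0,0],[0,0,0],[0,0,0]]}'
python3 - <<'E'
from h import *
shot('scene','s7');shot('side','d7');shot('wrist','w12')
im=cv2.imread('pics/d7.png');cv2.imwrite('pics/d7c.png',cv2.resize(im[130:300,230:430],None,fx=3.5,fy=3.5,interpolation=cv2.INTER_CUBIC))
im=cv2.imread('pics/s7.png');cv2.imwrite('pics/s7c.png',cv2.resize(im[90:350,220:400],None,fx=2.3,fy=2.3,interpolation=cv2.INTER_CUBIC))
E
python3 ga.py s7
```

```text
t: 42.0
eef_pos: [488.0, 185.8, 243.1]
tcp_rot: [-3.142, -0.001, 3.141]
ft_force: [-0.6, -0.4, 0.3]
opening: 0.701
t: 42.5
eef_pos: [433.3, 184.0, 243.6]
tcp_rot: [3.141, 0.001, -3.141]
ft_force: [-0.2, -0.8, 0.4]
opening: 0.697
post none
jawplate 16 z 50.7 rect [array([481.7, 160.5]), array([10.8,  7.6]), np.float64(5.2)] mean [481.2 160.7] circ [481.7 161.2] 5.8
anvilplate 39 z 48.8 rect [array([569.7, 203.4]), array([20.4, 45. ]), np.float64(57.3)] mean [576.5 198.3] circ [564.1 194.8] 22.5
head 353 z 54.2 rect [array([627.8, 189.9]), array([65.1, 65.4]), np.float64(1.6)] mean [613.5 190. ] circ [628.  191.2] 44.4
bed 481 z 9.8 rect [array([512.5, 185.7]), array([225.1,  69.9]), np.float64(0.9)] mean [510.1 192.8] circ [512.6 186.5] 116.6
```

View pics/d7c.png

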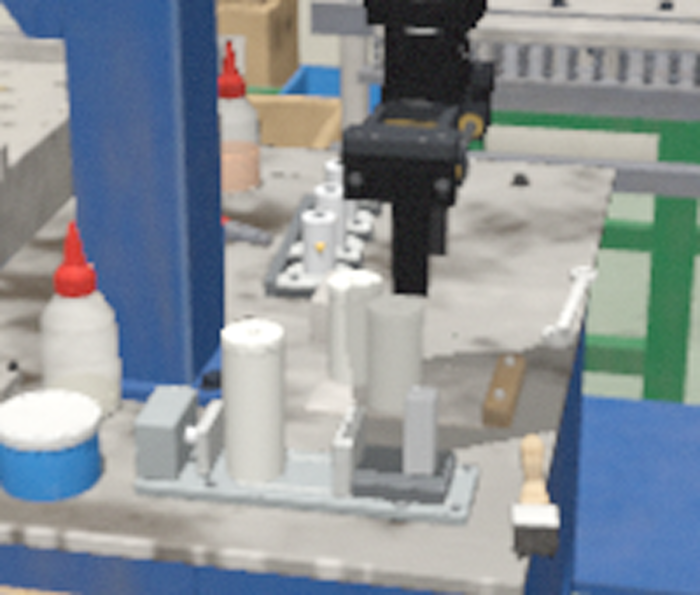

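View pics/s7c.png

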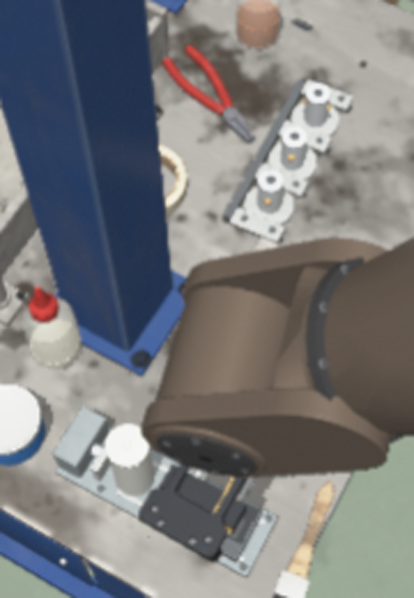

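View pics/w12.png

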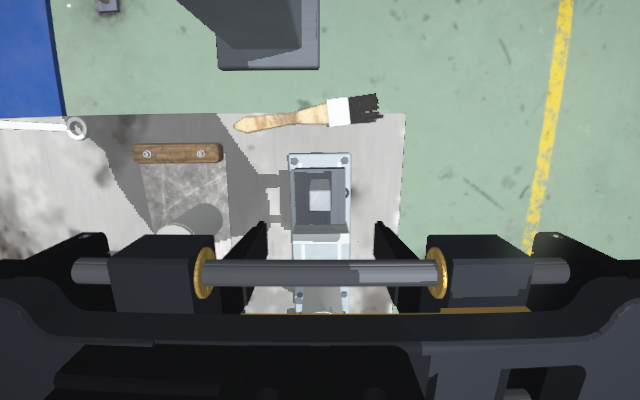

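```bash
python3 -m inch '{"hand":[0.7,0.7,0.7,0.7,0.7,0.7,0.7,0.7],"turn":[0,0,0,0,0,0,0,0],"delta_pos":[[0,0,2],[0,0,2],[0,0,2],[0,0,2],[0,0,2],[0,0,1.5],[0,0,0.6],[0,0,0]]}'; python3 -m inch '{"hand":[0.4,0.3,0.25,0.2,0.1,0,0,0,0],"turn":[0,0,0,0,0,0,0,0,0],"delta_pos":[[0,0,0],[0,0,0],[0,0,0],[0,0,0],[0,0,0],[0,0,0],[0,0,0],[0,0,0],[0,0,0]]}'
```

```text
t: 43.45
eef_pos: [432.6, 183.9, 122.0]
tcp_rot: [-3.141, -0.001, 3.142]
ft_force: [-0.4, 1.0, 0.5]
opening: 0.703
t: 44.35
eef_pos: [432.4, 183.6, 122.7]
tcp_rot: [-3.141, -0.0, -3.14]
ft_force: [0.4, -5.6, 2.9]
opening: 0.213
```

```bash
python3 -m inch '{"hand":[0,0,0,0],"turn":[0,0,0,0],"delta_pos":[[0.1,-0.03,0],[0.1,0,0],[0,0,0],[0,0,0]]}'; python3 -m inch '{"hand":[0,0,0,0],"turn":[0,0,0,0],"delta_pos":[[0.1,0,0],[0.1,0,0],[0,0,0],[0,0,0]]}'
```

```text
t: 44.75
eef_pos: [431.2, 183.6, 122.7]
tcp_rot: [-3.142, 0.002, -3.14]
ft_force: [4.6, -3.0, -0.3]
opening: 0.21
t: 45.15
eef_pos: [429.2, 183.5, 122.7]
tcp_rot: [-3.142, 0.002, -3.14]
ft_force: [4.1, -3.8, -1.0]
opening: 0.208
```

```bash
python3 -m inch '{"hand":[0,0,0,0],"turn":[0,0,0,0],"delta_pos":[[0.1,0,0],[0.1,0,0],[0,0,0],[0,0,0]]}'; python3 -m inch '{"hand":[0,0,0],"turn":[0,0,0],"delta_pos":[[0.1,0,0],[0,0,0],[0,0,0]]}'; python3 -m inch '{"hand":[0,0,0],"turn":[0,0,0],"delta_pos":[[0.1,0,0],[0,0,0],[0,0,0]]}'
```

```text
t: 45.55
eef_pos: [427.2, 183.5, 122.7]
tcp_rot: [-3.141, 0.002, -3.14]
ft_force: [4.2, -3.2, -0.3]
opening: 0.207
t: 45.85
eef_pos: [426.2, 183.5, 122.7]
tcp_rot: [-3.141, 0.002, -3.14]
ft_force: [3.9, -4.0, -1.4]
opening: 0.21
t: 46.15
eef_pos: [426.0, 183.5, 122.7]
tcp_rot: [3.141, 0.003, -3.14]
ft_force: [8.6, -5.3, -4.9]
opening: 0.21
```

```bash
python3 -m inch '{"hand":[0,0,0,0,0,0,0,0,0,0,0,0],"turn":[0,0,0,0,0,0,0,0,0,0,0,0],"delta_pos":[[-0.3,0,0],[-0.5,0.02,0],[-0.5,0.01,0],[-0.5,0.01,0],[-0.5,0.01,0],[-0.5,0.01,0],[-0.5,0.01,0],[-0.5,0.01,0],[-0.5,0.01,0],[-0.3,0.01,0],[0,0,0],[0,0,0]]}'
```

```text
t: 47.35
eef_pos: [470.2, 184.2, 122.7]
tcp_rot: [-3.141, -0.001, -3.14]
ft_force: [-1.8, -6.2, 4.6]
opening: 0.21
```

```bash
python3 -m inch '{"hand":[0,0,0,0,0],"turn":[0,0,0,0,0],"delta_pos":[[-0.3,0.01,0],[-0.3,0,0],[-0.2,0,0],[0,0,0],[0,0,0]]}'
python3 - <<'E'
from h import *
shot('scene','s8');shot('side','d8'); print(env.state()['eef_pos'],env.state()['ft_force'])
im=cv2.imread('pics/d8.png');cv2.imwrite('pics/d8c.png',cv2.resize(im[200:290,260:380],None,fx=6,fy=6,interpolation=cv2.INTER_CUBIC))
im=cv2.imread('pics/s8.png');cv2.imwrite('pics/s8c.png',cv2.resize(im[250:350,230:350],None,fx=6,fy=6,interpolation=cv2.INTER_CUBIC))
E
```

```text
t: 47.85
eef_pos: [477.8, 184.4, 122.7]
tcp_rot: [-3.141, -0.002, -3.14]
ft_force: [-3.0, -5.9, 4.3]
opening: 0.21
[477.83926654 184.36880471 122.73819373] [-4.13289898 -4.74440446  4.37583604]
```

View pics/d8c.png

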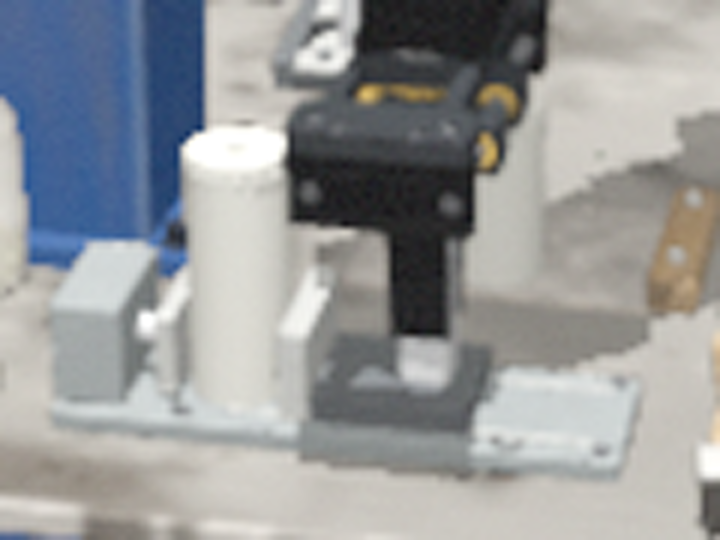

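View pics/s8c.png

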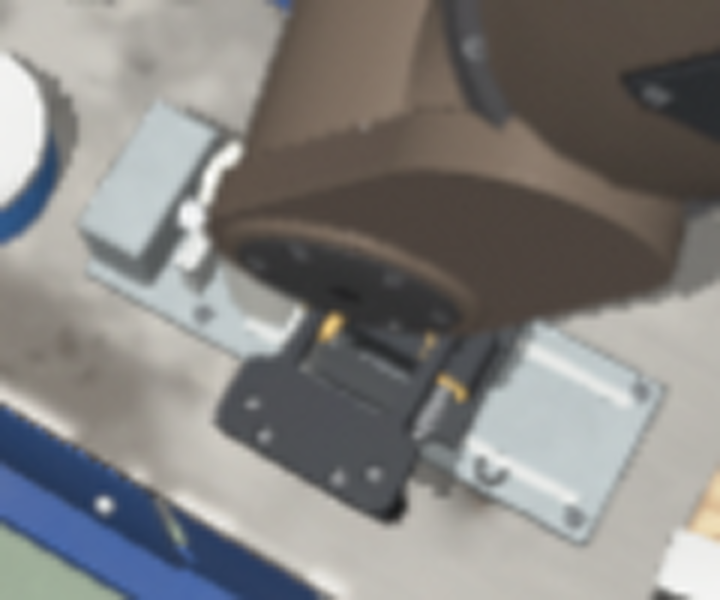

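```bash
python3 -m inch '{"hand":[0,0,0,0,0],"turn":[0,0,0,0,0],"delta_pos":[[-0.2,0.01,0],[-0.2,0,0],[-0.2,0,0],[0,0,0],[0,0,0]]}'
python3 - <<'E'
from h import *
shot('scene','s9');shot('side','d9'); print(env.state()['eef_pos'],env.state()['ft_force'])
im=cv2.imread('pics/d9.png');cv2.imwrite('pics/d9c.png',cv2.resize(im[200:290,260:380],None,fx=6,fy=6,interpolation=cv2.INTER_CUBIC))
im=cv2.imread('pics/s9.png');cv2.imwrite('pics/s9c.png',cv2.resize(im[250:350,230:350],None,fx=6,fy=6,interpolation=cv2.INTER_CUBIC))
E
for i in s7 s8 s9; do python3 - $i <<'E'
from m import *
m=(X>550)&(X<597)&(abs(Y-192)<45)&(Z>43)&(Z<51)
q=P[m]
for a,b in ((165,176),(176,187),(192,203),(203,212)):
    s=q[(q[:,1]>a)&(q[:,1]<b)]
    if len(s)>2: print(sys.argv[1],a,len(s),s[:,0].min().round(1),s[:,0].max().round(1),s[:,0].mean().round(1))
E
done
```

```text
t: 48.45
eef_pos: [483.5, 184.5, 122.7]
tcp_rot: [-3.141, -0.002, -3.14]
ft_force: [-4.9, -4.8, 6.2]
opening: 0.211
[483.45623398 184.4434339  122.71682732] [-5.15172383 -5.39904112  6.43632841]
s7 165 5 596.0 596.7 596.5
s7 176 6 581.6 596.6 589.7
s7 192 16 575.3 596.6 582.9
s7 203 16 551.6 596.5 578.5
s8 165 4 595.1 596.2 595.7
s8 176 3 595.3 596.1 595.7
s8 192 17 575.9 596.2 584.5
s8 203 18 551.5 596.9 575.8
s9 192 16 581.7 596.3 588.3
s9 203 15 550.5 595.6 573.8
```

View pics/d9c.png

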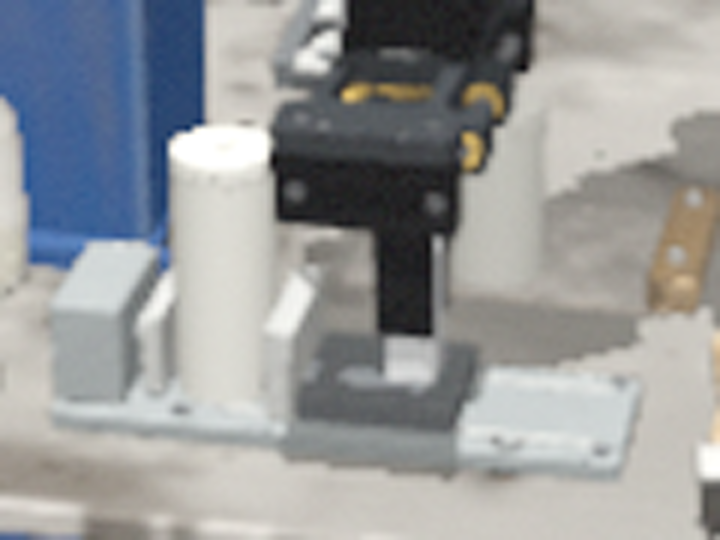

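View pics/s9c.png

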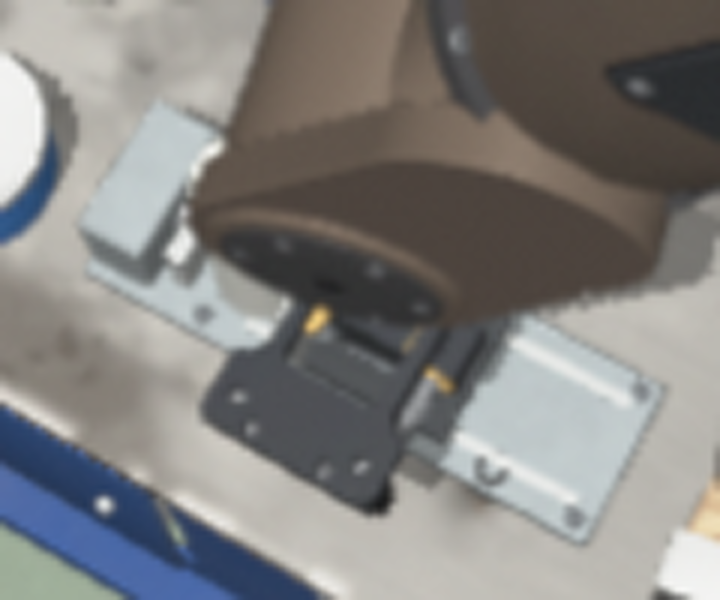

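```bash
python3 -m inch '{"hand":[0,0,0,0,0,0,0,0,0,0,0,0,0,0],"turn":[0,0,0,0,0,0,0,0,0,0,0,0,0,0],"delta_pos":[[0.3,0,0],[0.5,-0.01,0],[0.5,-0.01,0],[0.5,-0.01,0],[0.5,-0.01,0],[0.5,-0.01,0],[0.5,-0.01,0],[0.5,-0.01,0],[0.5,-0.01,0],[0.5,-0.01,0],[0.5,-0.01,0],[0.3,0,0],[0.2,0,0],[0,0,0]]}';python3 -m inch '{"hand":[0,0,0,0],"turn":[0,0,0,0],"delta_pos":[[0.1,0,0],[0.05,0,0],[0,0,0],[0,0,0]]}'
```

```text
t: 49.95
eef_pos: [426.8, 183.5, 122.7]
tcp_rot: [-3.141, 0.001, -3.14]
ft_force: [2.9, -5.6, 0.2]
opening: 0.208
t: 50.35
eef_pos: [426.1, 183.5, 122.7]
tcp_rot: [-3.141, 0.002, -3.14]
ft_force: [7.6, -7.6, -2.2]
opening: 0.209
```

```bash
python3 -m inch '{"hand":[0,0,0.3,0.5,0.7,0.7,0.7],"turn":[0,0,0,0,0,0,0],"delta_pos":[[0.05,0,0],[0,0,0],[0,0,0],[0,0,0],[0,0,0],[0,0,0],[0,0,0]]}';python3 -m inch '{"hand":[0.7,0.7,0.7,0.7,0.7,0.7,0.7],"turn":[0,0,0,0,0,0,0],"delta_pos":[[0,0,-1],[0,0,-2],[0,0,-3],[0,0,-3],[0,0,-3],[0,0,0],[0,0,0]]}'
python3 - <<'E'
from h import *
shot('scene','s10');shot('side','d10');shot('wrist','w13');print(env.state()['eef_pos'])
im=cv2.imread('pics/d10.png');cv2.imwrite('pics/d10c.png',cv2.resize(im[130:300,230:430],None,fx=3.5,fy=3.5,interpolation=cv2.INTER_CUBIC))
im=cv2.imread('pics/s10.png');cv2.imwrite('pics/s10c.png',cv2.resize(im[90:350,220:400],None,fx=2.3,fy=2.3,interpolation=cv2.INTER_CUBIC))
E
python3 - s10 <<'E'
from m import *
fit('talltop',(X>520)&(X<600)&(abs(Y-187)<45)&(Z>100)&(Z<117))
E
python3 ga.py w13; python3 pad.py w13
```

```text
t: 51.05
eef_pos: [424.4, 183.9, 122.6]
tcp_rot: [3.142, -0.0, -3.141]
ft_force: [-0.5, -0.5, 0.5]
opening: 0.576
t: 51.75
eef_pos: [424.3, 183.9, 243.3]
tcp_rot: [3.141, 0.002, -3.141]
ft_force: [1.0, 0.5, -0.4]
opening: 0.698
[424.08560067 183.7524816  241.84971364]
talltop 249 z 114.0 rect [array([553.5, 187.5]), array([40.8, 40.3]), np.float64(22.3)] mean [552.1 188.3] circ [553.5 186.6] 21.3
post 485 z 79.8 rect [array([426. , 184.2]), array([20. , 20.1]), np.float64(0.4)] mean [425.4 184.5] circ [425.9 184.3] 13.0
jawplate 684 z 50.4 rect [array([475. , 185.1]), array([12.5, 59. ]), np.float64(1.4)] mean [474.4 185. ] circ [474.9 185.1] 30.0
anvilplate 12 z 49.1 rect [array([546.9, 186.3]), array([ 4.4, 40.7]), np.float64(4.1)] mean [547.3 183.4] circ [549.1 186.5] 20.3
head none
bed 2131 z 10.1 rect [array([495.5, 185.6]), array([192.1,  70.2]), np.float64(1.0)] mean [487.5 185.2] circ [495.6 184.9] 101.8
bar 1502 z 17.6 rect [array([395.2,  24.3]), array([97.2, 21.4]), np.float64(89.8)] mean [394.3  25.7] circ [396.7  24.2] 48.8
```

View pics/d10c.png

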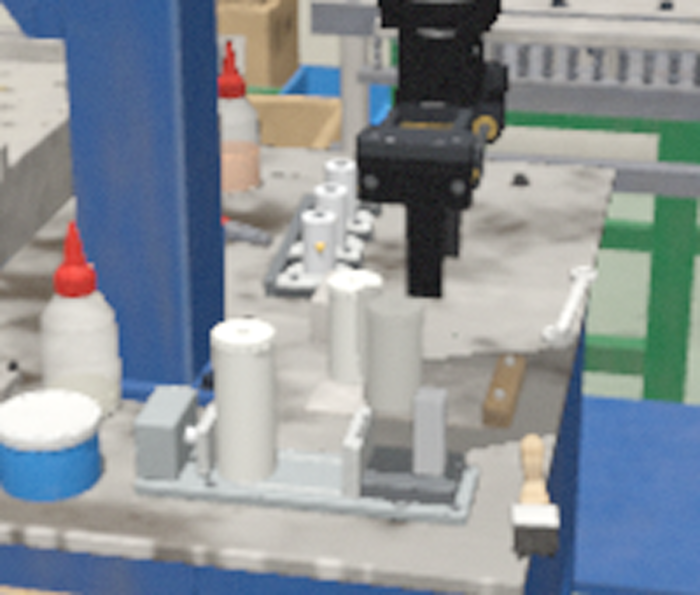

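View pics/s10c.png

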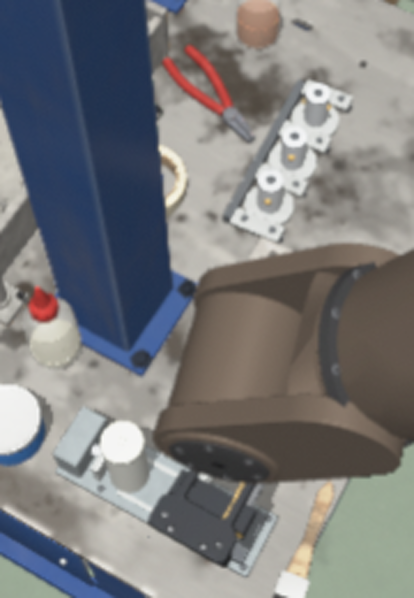

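```bash
python3 -m inch '{"hand":[0.75,0.75,0.75,0.75,0.75,0.75,0.75,0.75,0.75,0.75,0.75,0.75,0.75],"turn":[0,0,0,0,0,0,0,0,0,0,0,0,0],"delta_pos":[[-2.6,0.07,0],[-2.6,0.07,0],[-2.6,0.07,0],[-2.6,0.06,0],[-2.5,0,0],[0,0,0],[0,0,2.5],[0,0,2.5],[0,0,2.5],[0,0,2],[0,0,1],[0,0,0.3],[0,0,0]]}'
python3 -m inch '{"hand":[0.6,0.45,0.3,0,0,0,0,0],"turn":[0,0,0,0,0,0,0,0],"delta_pos":[[0,0,0],[0,0,0],[0,0,0],[0,0,0],[0,0,0],[0,0,0],[0,0,0],[0,0,0]]}'
```

```text
t: 53.2
eef_pos: [553.3, 186.6, 134.6]
tcp_rot: [-3.142, -0.0, -3.141]
ft_force: [0.6, -0.8, 0.7]
opening: 0.75
t: 54.0
eef_pos: [553.6, 186.6, 135.0]
tcp_rot: [3.141, 0.001, -3.141]
ft_force: [-1.5, 0.8, 6.1]
opening: 0.454
```

```bash
python3 -m inch '{"hand":[0,0,0,0,0,0,0,0,0,0,0,0,0,0,0,0],"turn":[0,0,0,0,0,0,0,0,0,0,0,0,0,0,0,0],"delta_pos":[[0,0,-1],[0,0,-2],[0,0,-3],[0,0,-3],[0,0,-2],[2.9,-2,0],[2.9,-3,0],[2.9,-3,0],[2.9,-3,0],[0,-3,0],[0,-3,0],[0,-1.16,0],[0,0,0],[0,0,0],[0,0,0],[0,0,0]]}'
python3 - <<'E'
from h import *
shot('scene','s11'); shot('wrist','w14'); print(env.state()['eef_pos'])
E
python3 pad.py w14; python3 pad.py s11
```

```text
t: 55.6
eef_pos: [437.5, 5.8, 244.6]
tcp_rot: [3.141, -0.0, -3.14]
ft_force: [1.6, 0.1, -0.8]
opening: 0.454
[437.47684287   5.598353   244.57034187]
bar 1662 z 17.8 rect [array([394.8,  23.4]), array([21.8, 98.7]), np.float64(0.2)] mean [394.9  23.1] circ [394.8  23.3] 49.6
bar 312 z 16.7 rect [array([394.7,  25.4]), array([98.9, 21.9]), np.float64(89.8)] mean [394.5  26.3] circ [397.8  25.3] 49.6
```

View pics/w14.png

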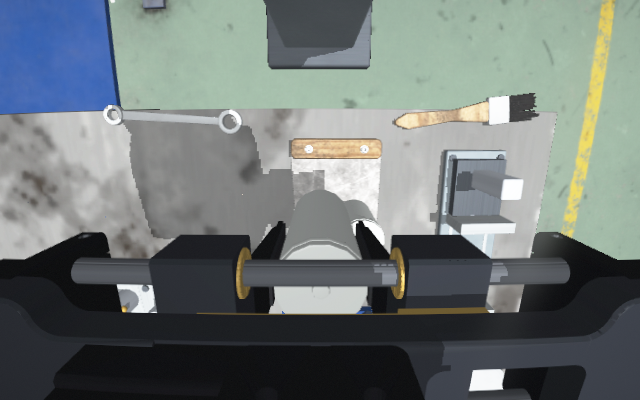

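Paddle unmoved; lower the tall shell onto the sheet.

```bash
python3 -m inch '{"hand":[0,0,0,0,0,0,0,0],"turn":[0,0,0,0,0,0,0,0],"delta_pos":[[0,0,3],[0,0,3],[0,0,3],[0,0,1.5],[0,0,0.7],[0,0,0.3],[0,0,0],[0,0,0]]}';python3 -m inch '{"hand":[0,0,0],"turn":[0,0,0],"delta_pos":[[0,0,0.15],[0,0,0],[0,0,0]]}'
```

```text
t: 56.5
eef_pos: [437.8, 5.0, 130.3]
tcp_rot: [-3.142, 0.001, -3.141]
ft_force: [-0.8, 0.2, -1.1]
opening: 0.453
t: 56.8
eef_pos: [437.5, 5.0, 128.4]
tcp_rot: [3.142, 0.001, -3.141]
ft_force: [0.3, 0.5, -0.4]
opening: 0.449
```

```bash
python3 -m inch '{"hand":[0,0,0],"turn":[0,0,0],"delta_pos":[[0,0,0.06],[0,0,0],[0,0,0]]}'
```

```text
t: 57.1
eef_pos: [437.5, 5.0, 127.5]
tcp_rot: [3.142, -0.0, -3.141]
ft_force: [0.2, -1.2, -0.8]
opening: 0.454
```

```bash
python3 -m inch '{"hand":[0,0,0],"turn":[0,0,0],"delta_pos":[[0,0,0.06],[0,0,0],[0,0,0]]}'; python3 -m inch '{"hand":[0,0,0],"turn":[0,0,0],"delta_pos":[[0,0,0.04],[0,0,0],[0,0,0]]}'
```

```text
t: 57.4
eef_pos: [437.5, 5.0, 127.0]
tcp_rot: [3.142, 0.0, -3.141]
ft_force: [-0.3, -0.8, 1.4]
opening: 0.452
t: 57.7
eef_pos: [437.5, 5.0, 126.9]
tcp_rot: [-3.142, 0.001, -3.141]
ft_force: [-1.9, -0.2, 8.6]
opening: 0.454
```

Seated. Release, rise, and back away for a clear final look.

```bash
python3 -m inch '{"hand":[0.5,0.6,0.65,0.65,0.65,0.65,0.65,0.65,0.65,0.65,0.65,0.65],"turn":[0,0,0,0,0,0,0,0,0,0,0,0],"delta_pos":[[0,0,0],[0,0,0],[0,0,0],[0,0,0],[0,0,-1],[0,0,-2],[0,0,-3],[0,0,-3],[0,0,-3],[0,0,-3],[0,0,-2],[0,0,0]]}'
python3 -m inch '{"hand":[1,1,1,1,1,1,1,1,1,1,1,1,1,1],"turn":[0,0,0,0,0,0,0,0,0,0,0,0,0,0],"delta_pos":[[0,3,0],[0,3,0],[0,3,0],[0,3,0],[0,3,0],[0,3,0],[0,3,0],[0,3,0],[0,3,0],[0,3,0],[0,3,0],[0,2,0],[0,0,0],[0,0,0]]}'
python3 - <<'E'
from h import *
shot('scene','s12');shot('side','d12');print(env.state()['eef_pos'])
im=cv2.imread('pics/d12.png');cv2.imwrite('pics/d12c.png',cv2.resize(im[130:300,230:430],None,fx=3.5,fy=3.5,interpolation=cv2.INTER_CUBIC))
im=cv2.imread('pics/s12.png');cv2.imwrite('pics/s12c.png',cv2.resize(im[90:350,220:430],None,fx=2.3,fy=2.3,interpolation=cv2.INTER_CUBIC))
E
```

```text
t: 58.9
eef_pos: [437.8, 5.0, 299.4]
tcp_rot: [-3.141, 0.005, -3.141]
ft_force: [1.2, 0.1, -0.0]
opening: 0.651
t: 60.3
eef_pos: [437.0, 354.6, 295.7]
tcp_rot: [-3.141, -0.001, -3.141]
ft_force: [0.1, -0.5, -0.5]
opening: 1.0
[437.29735699 354.07735317 296.21241935]
```

View pics/d12c.png

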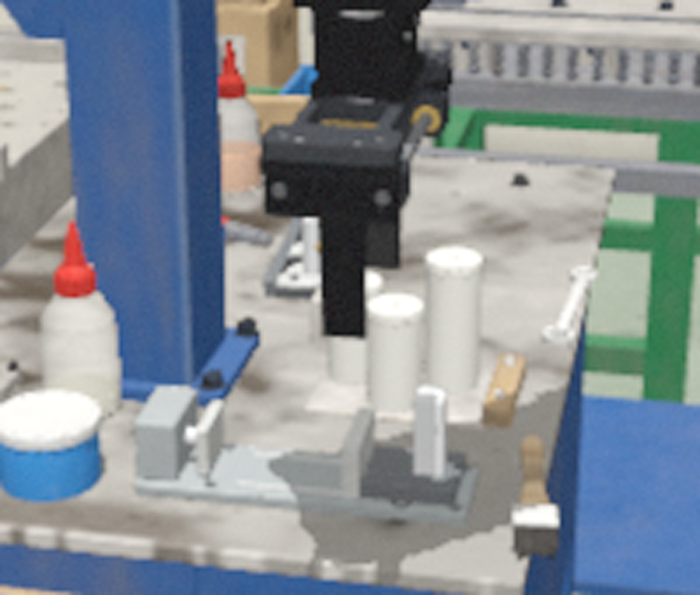

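View pics/s12c.png

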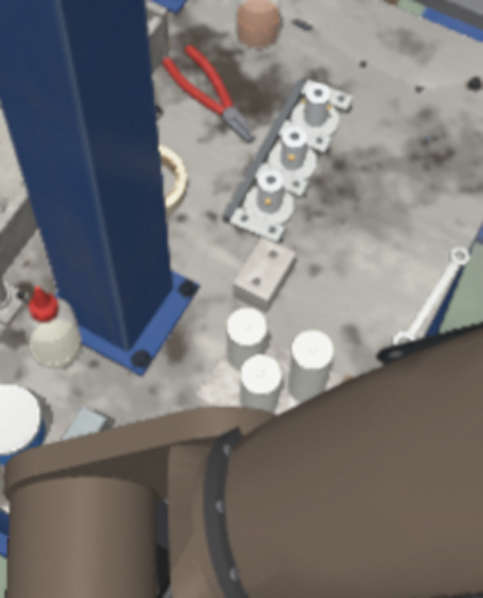

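```bash
python3 - s12 <<'E'
from m import *
for n,(x,y) in dict(b1=(595,-317),b2=(590,-247),b3=(585,-177)).items():
    fit(n+' coretop',(abs(X-x)<25)&(abs(Y-y)<25)&(Z>57)&(Z<66))
for n,(x,y,z) in dict(A=(513,5,82),B=(475,45,82),C=(437,5,107)).items():
    fit('shell'+n,(abs(X-x)<28)&(abs(Y-y)<28)&(abs(Z-z)<4))
fit('jig',(abs(X-541)<50)&(abs(Y+86)<50)&(Z>28)&(Z<40))
E
python3 - w5 <<'E'
from m import *
cv2.imwrite('pics/w5c.png',cv2.resize(im[60:230,270:400],None,fx=3.5,fy=3.5,interpolation=cv2.INTER_CUBIC))
for v in range(196,212,1): print(v,im[v,368:373].mean((0,1)).round(), P[v,370].round(1))
E
```

```text
b1 coretop 70 z 62.6 rect [array([ 593.6, -317.2]), array([25.4, 26.4]), np.float64(26.3)] mean [ 593.9 -317.1] circ [ 593.2 -317. ] 15.0
b2 coretop 79 z 61.1 rect [array([ 587.3, -244.6]), array([27.6, 27.4]), np.float64(46.1)] mean [ 587.7 -244.2] circ [ 588.4 -244.2] 15.4
b3 coretop 86 z 61.3 rect [array([ 582.7, -177.2]), array([28.1, 27.7]), np.float64(75.8)] mean [ 583. -177.] circ [ 584.5 -177.2] 15.6
shellA 199 z 81.4 rect [array([508.1,   8.2]), array([42.7, 52. ]), np.float64(81.8)] mean [513.1   7.5] circ [508.1  12.8] 29.8
shellB 218 z 81.6 rect [array([476.2,  43.4]), array([48.3, 54.3]), np.float64(88.2)] mean [475.3  46.1] circ [476.7  37.3] 31.1
shellC 214 z 106.1 rect [array([438. ,   6.2]), array([37.9, 40.6]), np.float64(27.4)] mean [437.6   7. ] circ [437.5   6.2] 20.9
jig 409 z 34.3 rect [array([541.5, -86.2]), array([72.2, 45.7]), np.float64(89.5)] mean [540.6 -84.9] circ [540.9 -84.7] 40.5
196 231.0 [533.2  68.2   1.2]
197 227.0 [5.347e+02 6.850e+01 3.000e-01]
198 227.0 [535.7  68.3   1.5]
199 226.0 [537.   68.4   1.3]
200 222.0 [538.3  68.4   1.6]
201 203.0 [539.8  68.6   0.8]
202 176.0 [5.413e+02 6.880e+01 1.000e-01]
203 176.0 [543.1  69.2  -1.7]
204 176.0 [544.2  69.1  -0.8]
205 174.0 [545.7  69.3  -1.5]
206 171.0 [546.9  69.3  -1.2]
207 167.0 [548.3  69.4  -1.4]
208 166.0 [549.6  69.4  -1.3]
209 165.0 [551.1  69.5  -1.7]
210 165.0 [552.1  69.4  -0.8]
211 167.0 [553.4  69.4  -0.6]
```

View pics/w5c.png

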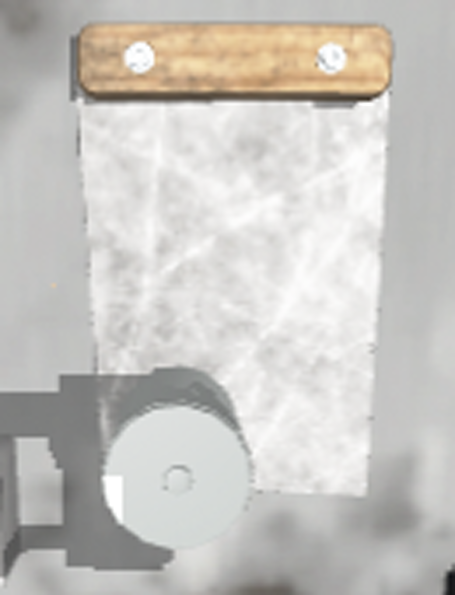

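```bash
python3 -m inch '{"hand":[1,1,1,1,1,1,1,1,1,1,1,1,1,1,1,1,1,1,1,1],"turn":[0,0,0,0,0,0,0,0,0,0,0,0,0,0,0,0,0,0,0,0],"delta_pos":[[0,-3,0],[0,-3,0],[0,-3,0],[0,-3,0],[0,-3,0],[0,-3,0],[0,-3,0],[0,-3,0],[0,-3,0],[0,-3,0],[0,-3,0],[0,-3,0],[0,-3,0],[0,-3,0],[0,-3,0],[0,-3,0],[0,-3,0],[0,-3,0],[-2,-3,0],[-2,-2.4,0]]}'
python3 -m inch '{"hand":[1,1,1,1,1,1],"turn":[0,0,0,0,0,0],"delta_pos":[[-3,0,0],[-3,0,0],[-2,0,0],[0,0,0],[0,0,0],[0,0,0]]}'
python3 - <<'E'
from h import *
shot('wrist','w15'); print(env.state()['eef_pos'])
E
python3 - w15 <<'E'
from m import *
for n,(x,y) in dict(b1=(595,-317),b2=(590,-247),b3=(585,-177)).items():
    fit(n+' coretop',(abs(X-x)<25)&(abs(Y-y)<25)&(Z>57)&(Z<66))
    fit(n+' flange',(abs(X-x)<36)&(abs(Y-y)<33)&(Z>5)&(Z<11))
E
python3 rk2.py w15 | grep tip; python3 rk2.py w15 | grep -- '-12'
```

```text
t: 62.4
eef_pos: [476.9, -241.3, 296.8]
tcp_rot: [-3.141, 0.0, 3.139]
ft_force: [-0.4, -0.4, -0.5]
opening: 1.002
t: 63.0
eef_pos: [556.4, -239.2, 296.6]
tcp_rot: [3.141, -0.0, 3.141]
ft_force: [-0.2, -0.1, 0.1]
opening: 0.999
[ 556.4986841  -239.22835715  296.78801342]
b1 coretop 492 z 62.4 rect [array([ 593.9, -316.2]), array([29.3, 28.9]), np.float64(37.0)] mean [ 593.4 -315.9] circ [ 594.3 -316.3] 15.2
b1 flange 713 z 8.4 rect [array([ 595. , -318.2]), array([60.7, 48.5]), np.float64(4.1)] mean [ 588.  -313.6] circ [ 599.  -317.7] 34.9
b2 coretop 487 z 62.4 rect [array([ 589. , -245.8]), array([28.3, 28.7]), np.float64(89.9)] mean [ 588.4 -246.1] circ [ 589.  -246.1] 14.7
b2 flange 713 z 8.5 rect [array([ 590.1, -247. ]), array([60.8, 48.7]), np.float64(3.9)] mean [ 581.6 -246.5] circ [ 594.6 -246.8] 35.1
b3 coretop 491 z 62.4 rect [array([ 584.2, -178.8]), array([28.3, 28.4]), np.float64(89.4)] mean [ 583.9 -178.9] circ [ 584.5 -178.7] 14.9
b3 flange 706 z 8.4 rect [array([ 583.1, -173.1]), array([64.2, 54.8]), np.float64(3.8)] mean [ 577.2 -180. ] circ [ 582.8 -172.7] 41.7
tip -31.3
tip -31.3
-105 -12 50 -116.0 -94.0 0.01
-35 -12 53 -45.1 -23.8 0.55
```

View pics/w15.png

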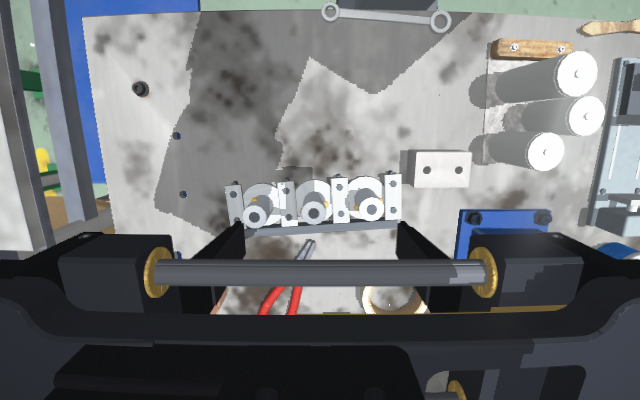

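```bash
python3 -c "
from cell import ticket
print(ticket.job_done())"
```

```text
the job is handed in; nothing more can be done
None
```

I did the whole job in the order asked and handed it in at about 63 s; the hand-in reports no verdict. I found all three cores (core_tall, core_b and core_c).

- **Stripping:** I slid each core into the rack until it met the stop, then drew the shell straight up. core_b went to bay 2, core_c to bay 3 and core_tall to bay 1.
- **Gauging:** With every core bare, I stood the tall shell on the gauge bed and closed the jaw to about 57.4 mm. I then slid the jaw back to its fully open stop.
- **Stacking:** All three shells went onto the paddle sheet.

**Last checks:**
- The final pictures show all three cores bare and standing under the lips. The shells stand upright on the sheet; the closest to an edge, shell_b, is about 4–5 mm inside.
- The paddle and jig block measured where they started. The tin looked unmoved in the last pictures that show it, but I did not remeasure it.
- The force readings stayed below about 11 N on all moves.

**Where the checks disagreed:**
- **Anvil press:** the jaw position put it at 4.4 mm, while the camera estimates gave 5.4–5.8 mm. I took that as about halfway.
- **Core position:** the core tops measured up to 1.6 mm short of the home points, but the flanges of the cores in bays 1 and 2 only about 0.5 mm short (the bay 3 flange gave no clean reading). I left the cores as they stood.

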